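Load and start the bench test kiln

TASK

Load the little top-hat test kiln for a firing: first turn the numbered sleeve on its controller back to 0, then stand all the clay pots upright in one nest on the hearth inside the low kerb, each in the next larger one, largest outermost. Then lower the hood over them until it sits flat on the hearth around the kerb, and only after that turn the sleeve to 5. Set the pots and hood down gently without dropping them, and do not disturb the brush jar, the rice bowl or the wooden roller.

Things in the scene. Friction and masses are not known exactly. Their poses are not given: they have to be found in the camera images.
- hearth: Fixed round off-white kiln hearth on the bench: disc 224 mm across, 25 mm high, steel band round it. On top a concentric kerb ring, 8 mm high, inner diameter 156 mm, outer 168 mm. Origin: centre of the underside; floor inside the kerb and ledge outside it both at z = 25 mm.
- hood: Loose metal kiln hood, a drum open at the bottom: 196 mm outer, 180 mm inner diameter, 132 mm high (120 mm inside), 0.6 kg; round wooden knob on top, 36 mm across, 140 to 168 mm above the lower edge. Origin: centre of the lower edge; z up. In place it stands on the hearth's ledge around the kerb (6 mm play all round), origin 25 mm above the hearth's.
- hood_knob (a point): Middle of the hood's knob, on the hood's axis, 156 mm above its lower edge.
- pot1: The widest and lowest of up to four plain buff clay pots: straight-sided round tub, open at the top, outer diameter 140 mm, inner 124 mm, height 56 mm, wall and floor 8 mm thick, about 300 g. Origin: centre of the underside; z up through the mouth. May be absent (None). Picked by pinching its upright wall at the rim, one finger inside, one outside.
- pot2: The second widest of up to four plain buff clay pots: straight-sided round tub, open at the top, outer diameter 108 mm, inner 92 mm, height 66 mm, wall and floor 8 mm thick, about 220 g. Origin: centre of the underside; z up through the mouth. May be absent (None). Picked by pinching its upright wall at the rim, one finger inside, one outside.
- pot3: The third widest of up to four plain buff clay pots: straight-sided round tub, open at the top, outer diameter 80 mm, inner 64 mm, height 76 mm, wall and floor 8 mm thick, about 160 g. Origin: centre of the underside; z up through the mouth. May be absent (None). Picked by pinching its upright wall at the rim, one finger inside, one outside.
- pot4: The narrowest and tallest of up to four plain buff clay pots: straight-sided round tub, open at the top, outer diameter 54 mm, inner 38 mm, height 86 mm, wall and floor 8 mm thick, about 110 g. Origin: centre of the underside; z up through the mouth. May be absent (None). Picked by pinching its upright wall at the rim, one finger inside, one outside.
- controller: Fixed grey controller box, 130 x 130 x 60 mm high; white dial plate on top, numbered 0 to 8 in black, 30 degrees apart, 52 mm from the sleeve's axis. Origin: centre of the underside. From above in its own frame (counter-clockwise from x), 0 is at 300 degrees, 4 at 180 (its front), 8 at 60: numbers grow clockwise.
- sleeve_top (a point): Centre of the top face of the scale sleeve, 114.5 mm above the bench: an upright ribbed aluminium cylinder 56 mm across and 45 mm tall, above a flange 68 mm across and 8 mm thick, on the middle of the controller. A black pointer on the flange and a black line on the top face show the value.
- sleeve (a joint): Turn of the scale sleeve, rad: 0 = pointer at 0, growing clockwise seen from above, 0.5236 (30 degrees) per number: 5 = 2.618, 8 = 4.189; stops 0.1 rad beyond 0 and 8. Clicks at each number: turning takes about 0.1 N m; let go within half a step of a number it springs into it and stays.
- brush_jar: Bystander: white jar 72 mm across, 90 mm high, with brushes in it up to 175 mm. Origin: centre of the underside. Leave alone.
- rice_bowl: Bystander: white glazed bowl 124 mm across, 58 mm high. Origin: centre of the underside. Leave alone.
- roller: Bystander: wooden clay roller 200 mm long plus handles (300 mm in all) along its y axis, 42 mm thick. Origin: middle of the underside. Leave alone.
Mind the look-alikes: they are no part of the job. Several things have the shape of the hood; the one meant has the colours described above.

How it is judged:
By the outcome, as a careful person would: the job done as asked, in the order asked, and still so for the second after the job is handed in, with the robot touching nothing.
Of pot1, pot2, pot3, pot4 only 3 to 4 are there at a start; the rules pass over those that are not, and their reading is None.
At some moment in a run one of pot1, pot2, pot3, pot4, hood may be knocked a few centimetres aside while the robot is not near it.
It also fails if it takes over 192 s, if anything falls off the work surface, if the arm or the gripper's body presses on something with over 40 N, if the wrist force passes 120 N, or if a joint passes its speed limit or range.

ROBOT

A 6-joint arm with a two-finger parallel gripper is mounted at the origin on the work surface. World frame = base frame: x ahead of the robot, y to its left, z up, the work surface at z = 0. Lengths are in m, angles in rad, forces in N, time in s.
With the tool pointing down it reaches from about 0.325 to 1 m from the base axis. Payload 5.1 kg.
Tool frame: the origin (TCP) lies on the centre line of the jaws, within the pads' length; the fingertips stand 8 mm ahead of it and the grasp point (between the pads) lies 11 mm behind it (arm.tip_reach is the distance from the TCP to the fingertips, in m); y points along the fingers, z is the direction in which the jaws open and shut, and the axes are right-handed (so a half turn about y gives the same grasp; the last joint's range is limited). The gripper opens to 85 mm and grips with 20 to 120 N. Pads are 22 mm wide; open, the fingers measure 114 mm over their backs; the gripper's body (76 mm by 85 mm) begins 54 mm behind the grasp point. The pads swing forward as they close: fully open they stand 13 mm farther back than shut.
Start: joints at [-1.349, 0.124, 1.65, -0, 1.367, -0.083], TCP at [0.195, -0.62, 0.239] pointing down, gripper open.
Joint ranges: [-2.61, 2.61], [-1.02, 2.33], [0.03, 2.71], [-1.35, 4.49], [0.32, 2.68], [-2.91, 2.91]. Speed limits (rad/s): [2.57, 2.57, 3.14, 3.14, 3.14, 3.14].

INTERFACE

Orientations are given as a unit quaternion [w, x, y, z].
In Python, from plant import arm gives the robot as it stands.
- The arm moves only by the tool send_rows, never from a script. Its arguments are lists of equal length, an entry for each row: "delta_pos": the shift along the tool's x, y, z each as a share of 8 cm, from -1 to 1, a list of three; "dr": the turn, a rotation vector about the tool's x, y, z each as a share of 180 degrees, from -1 to 1, a list of three; "claw": the finger opening in mm, from 0 to 85.4. A call has 1 to 12 rows; each row is the pose to reach, as a shift and turn from the pose commanded when the call began, along the tool's axes at that moment, turning the shorter way round; what a row does not reach only later rows make up. A row lasts 1/10 s, in which the tool goes at most 50 mm and 8.59 degrees, less where a joint would pass 70% of its speed; a pose out of reach is approached as far as the arm can. A call with a number of a shift or a turn outside -1 to 1 is refused whole. A call with a gripper value outside its range is refused whole. The fingers move at their own pace and stop on an object; the grip force is fixed at half the most. Time passes only in rows, so rows that repeat a pose let the fingers close. It gives the time, the measured TCP pose, the force and the opening at its end, in the units of the state.
- arm.state(): the state, without advancing time (a new reading comes with each control period).
- arm.capture(name): name is "scene" or "top"; returns a dict with "frame" (384x512x3 uint8, blue, green, red), "fx", "fy", "cx", "cy" (pixels), "R" (3x3) and "t" (3): a world point X has camera coordinates R X + t. Camera axes: x right, y down, z forward; pixel columns grow to the right and rows downward; lengths in m; the calibration is good to about 2 mm. A picture is of the moment at which its call begins. There is no depth.
- arm.close_job(): hands the job in, once; it reports no verdict.
Trained networks look in a picture, given as the dict that the camera call returned (one of the last four; its "shot" number tells which), for a name from the list of things; names that differ only in an ending like _2 or _b are one class to them, and where a whole thing is asked for, a point or a joint stands for the part that bears it (a point fixed in the world has none). Each returns a list of dicts, best first, with "confidence" (0 to 1); they miss things now and then, are a little off and sometimes report something else, mostly with a low value. They report only what shows in the picture. A call takes as long as a camera call. They do not tell look-alikes from the thing itself.
- arm.masks_of(picture, thing): "region" (384x512 bool, what is visible of it) and "point" ([row, column] in pixels, amid what is visible of it).
- arm.landmark_of(picture, thing): "point" ([row, column] in pixels: a listed point, or the origin of a listed thing).
The state is a dict: "t": time; "joint_pos": joint angles; "dq": joint speeds; "joint_torque": joint torques, N m; "tool_pos": TCP position; "ee_rot": TCP orientation; "wrist_force": force on the tool from outside, world axes, zero at the start; "ft_torque": the same for the moment, N m; "finger_gap": finger opening in m.
Only numpy, scipy, OpenCV 4.12 (cv2) and the standard library are available. Lean on these libraries where they do the work, as an engineer would, in place of code of your own. Each camera call takes 0.05 s, during which the arm holds its last target.

## Working session

There is one attempt and no reset: what is moved stays moved. The work goes in short steps, Python scripts to look and compute and a tool call to move; the robot and the scene stay as the last step left them, time stands still between calls to the robot, and variables do not carry over. Pictures are saved under pics/ and viewed, and the job is handed in when it is done.

Besides the shell and the picture viewer there is one more tool, called after "Emit:" as name(argument=value, ...) on one line, values as JSON. send_rows: Moves the arm, as the interface text tells. Its arguments: {"type":"object","properties":{"delta_pos":{"type":"array","items":{"type":"array","items":{"type":"number","minimum":-1,"maximum":1}}},"dr":{"type":"array","items":{"type":"array","items":{"type":"number","minimum":-1,"maximum":1}}},"claw":{"type":"array","items":{"type":"number"}}},"required":["delta_pos","dr","claw"]}

```bash
ls; mkdir -p pics
python3 - <<'E'
from plant import arm
import cv2
print(arm.state())
for n in("scene","top"):
    c=arm.capture(n); cv2.imwrite(f"pics/{n}0.png",c["frame"]); print(n,c["fx"],c["fy"],c["cx"],c["cy"],c["R"],c["t"],c["shot"])
E
```

```text
pics
{'t': 0.0, 'joint_pos': array([-1.34861637e+00,  1.24506483e-01,  1.65166288e+00,  1.81278203e-05,
        1.36750397e+00, -8.26090202e-02]), 'dq': array([-1.89208784e-03, -1.24176318e-03, -5.39336885e-04,  3.69708010e-04,
       -5.71182525e-05,  4.75319522e-04]), 'joint_torque': array([ 9.28228110e-04, -4.23608673e+01, -3.65453911e+01, -4.54590827e-05,
        6.86873915e-03, -4.98299983e-06]), 'tool_pos': array([ 0.19490046, -0.61947313,  0.23805868]), 'ee_rot': array([ 0.10729618, -0.10738625,  0.69964581, -0.69817725]), 'wrist_force': array([ 0.19600132, -0.70244421, -0.61854977]), 'ft_torque': array([ 0.01546893,  0.00690075, -0.02206357]), 'finger_gap': 0.08572903641251502}
scene 460.48638433145334 460.48638433145334 254.5908449211569 192.17687794230184 [[-0.94347371 -0.33134575 -0.00820649]
 [-0.25095635  0.73030879 -0.63535028]
 [ 0.21651389 -0.59737682 -0.77218046]] [0.51975095 0.08928413 1.78918299] 1
top 369.0317787829062 369.0317787829062 260.81152430607057 184.47074613069404 [[-0.00640992 -0.99988911  0.01344198]
 [-0.99784048  0.00551689 -0.06545178]
 [ 0.06537036 -0.01383249 -0.99776519]] [0.12890073 0.48782055 1.40668615] 2
```

View pics/scene0.png

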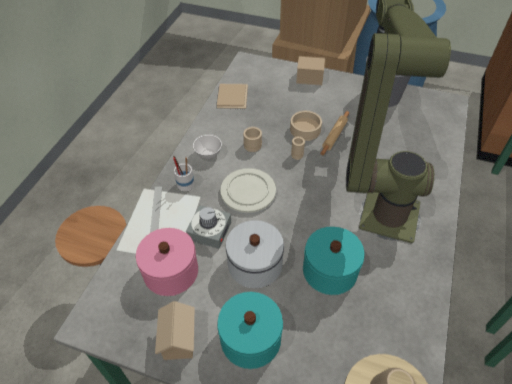

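View pics/top0.png

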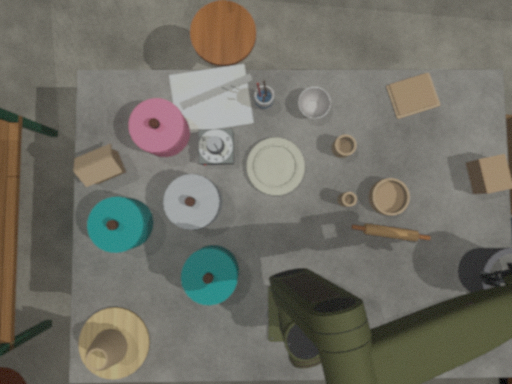

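The metal-grey, wooden-knobbed drum at top (191,202) is the hood candidate; the pink one (158,126) and the teal ones (119,224) and (210,275) are look-alikes. Three pots show, at about (390,196), (345,145) and (349,199). Next I'll measure and enlarge.

```bash
cat > h.py <<'E'
from plant import arm
import numpy as np, cv2
from scipy.spatial.transform import Rotation as Ro
def ray(c,p,z):
    d=c["R"].T@np.array([(p[1]-c["cx"])/c["fx"],(p[0]-c["cy"])/c["fy"],1]); o=-c["R"].T@c["t"]
    return o+d*(z-o[2])/d[2]
def proj(c,X):
    q=c["R"]@np.asarray(X,float)+c["t"]; return np.array([c["cy"]+c["fy"]*q[1]/q[2],c["cx"]+c["fx"]*q[0]/q[2]])
def tri(cs,ps):
    A=[];b=[]
    for c,p in zip(cs,ps):
        d=c["R"].T@np.array([(p[1]-c["cx"])/c["fx"],(p[0]-c["cy"])/c["fy"],1]);d/=np.linalg.norm(d);o=-c["R"].T@c["t"]
        P=np.eye(3)-np.outer(d,d);A.append(P);b.append(P@o)
    return np.linalg.lstsq(np.vstack(A),np.hstack(b),rcond=None)[0]
def rot():
    q=arm.state()["ee_rot"]; return Ro.from_quat([q[1],q[2],q[3],q[0]])
def crop(c,name,r0,r1,c0,c1,k):
    cv2.imwrite(name,cv2.resize(c["frame"][r0:r1,c0:c1],None,fx=k,fy=k,interpolation=cv2.INTER_CUBIC))
E
python3 - <<'E'
from h import *
print(arm.tip_reach, rot().as_matrix().round(3))
a=arm.capture("scene");b=arm.capture("top")
for th,z in [("hearth",0),("hood",0),("hood_knob",.156),("pot1",0),("pot2",0),("pot3",0),("pot4",0),("controller",0),("sleeve_top",.1145),("brush_jar",0),("rice_bowl",0),("roller",0)]:
    for c,n in((a,"scene"),(b,"top")):
        for L in arm.landmark_of(c,th)[:5]:
            print(th,n,np.round(L["point"],1),round(L["confidence"],2),ray(c,L["point"],z).round(3))
crop(b,"pics/c1.png",50,250,140,300,3)
crop(b,"pics/c2.png",80,260,300,450,4)
E
```

```text
0.008 [[-0.954 -0.     0.3  ]
 [-0.3    0.002 -0.954]
 [-0.    -1.    -0.002]]
hearth scene [194.2 246.4] 0.67 [0.558 0.081 0.   ]
hearth top [163.  277.9] 0.67 [0.573 0.058 0.   ]
hood scene [268.1 326.4] 0.94 [0.171 0.307 0.   ]
hood scene [264.1 253. ] 0.77 [0.424 0.378 0.   ]
hood scene [336.8 249.9] 0.65 [0.344 0.634 0.   ]
hood scene [271.2 171.4] 0.62 [0.689 0.5   0.   ]
hood top [271.6 212.8] 0.96 [0.156 0.312 0.   ]
hood top [222.4 128.2] 0.96 [0.346 0.637 0.   ]
hood top [203.2 198.1] 0.91 [0.418 0.369 0.   ]
hood top [133.3 162.8] 0.91 [0.692 0.508 0.   ]
hood_knob scene [244.7 332.3] 0.9 [0.169 0.309 0.156]
hood_knob scene [238. 251.] 0.85 [0.432 0.372 0.156]
hood_knob scene [249.8 160.6] 0.61 [0.697 0.512 0.156]
hood_knob scene [315.7 252.7] 0.57 [0.334 0.63  0.156]
hood_knob top [277.3 206.6] 0.88 [0.163 0.315 0.156]
hood_knob top [198.5 190.1] 0.72 [0.432 0.372 0.156]
hood_knob top [223.7 113.6] 0.64 [0.347 0.633 0.156]
hood_knob top [123.4 151.8] 0.62 [0.695 0.508 0.156]
pot1 scene [128.2 301.3] 0.92 [ 0.453 -0.367  0.   ]
pot1 scene [153.8 296.4] 0.65 [ 0.429 -0.203 
[... 1405 characters left out ...]
ler top [148.  215.8] 0.86 [0.634 0.301 0.   ]
sleeve_top scene [209.8 207.2] 0.85 [0.633 0.282 0.115]
sleeve_top top [143.3 214.2] 0.73 [0.632 0.294 0.115]
brush_jar scene [186.8 184.6] 0.6 [0.811 0.126 0.   ]
brush_jar scene [144.5 253.2] 0.56 [ 0.626 -0.197  0.   ]
brush_jar top [103.2 262.4] 0.87 [0.811 0.117 0.   ]
rice_bowl scene [150.8 206. ] 0.57 [ 0.809 -0.093  0.   ]
rice_bowl top [105.2 314.8] 0.61 [ 0.803 -0.09   0.   ]
rice_bowl top [204.5 197.9] 0.46 [0.413 0.37  0.   ]
rice_bowl top [143.9 341.7] 0.4 [ 0.648 -0.193  0.   ]
roller scene [137.  334.1] 0.6 [ 0.298 -0.359  0.   ]
roller top [227.7 388.9] 0.73 [ 0.319 -0.37   0.   ]
roller top [145.5 211.6] 0.69 [0.643 0.317 0.   ]
```

View pics/c1.png

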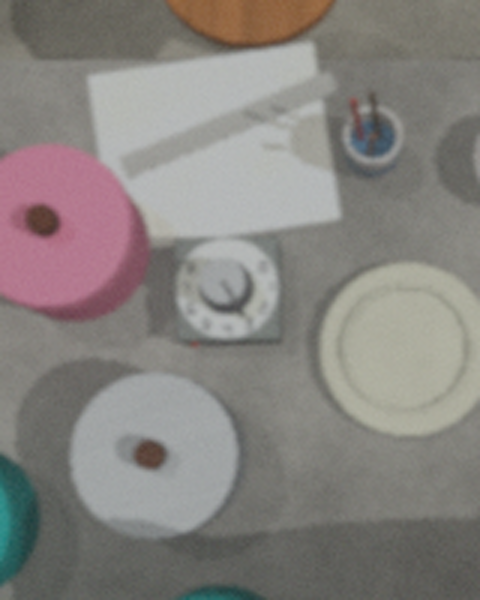

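View pics/c2.png

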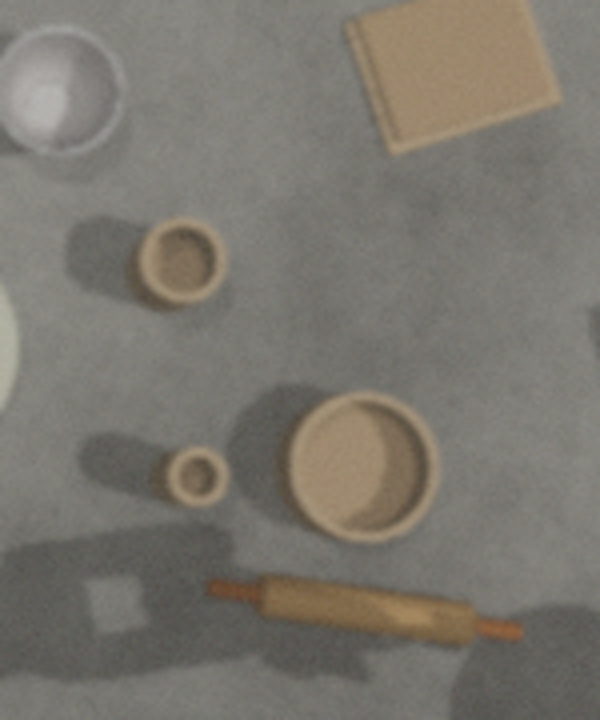

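Run:
```python
from h import *
a=arm.capture("scene");b=arm.capture("top")
i1=cv2.resize(b["frame"][122:174,190:242],(500,500),interpolation=cv2.INTER_CUBIC)
i2=cv2.resize(b["frame"][300:384,70:160],(290,270),interpolation=cv2.INTER_CUBIC)
cv2.imwrite("pics/d1.png",i1)
crop(a,"pics/d2.png",195,250,180,240,9)
crop(b,"pics/d3.png",300,384,70,160,5)
```

```text
(no output)
```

View pics/d1.png

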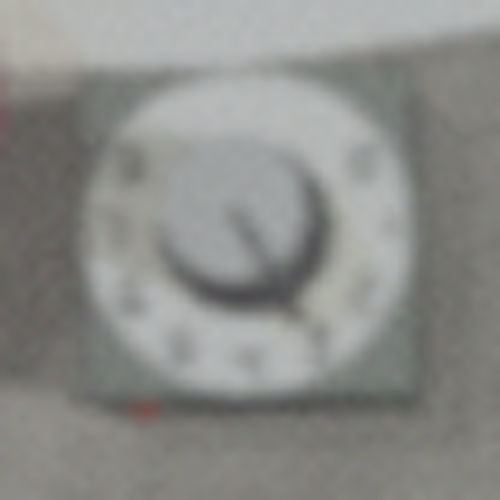

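View pics/d2.png

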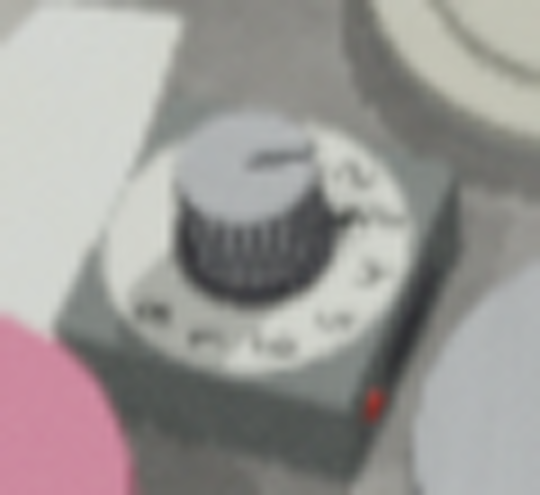

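View pics/d3.png

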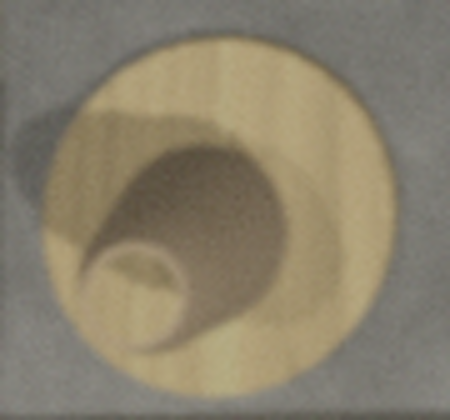

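The pointer is at 3: the line and flange pointer in d1 point at the digit just before 4, with 0 at upper right. The object on the stool is a tapered vase, not a pot. Now I'll fit positions using silhouettes.

```bash
cat >> h.py <<'E'
from scipy.optimize import minimize
def sil(c,x,y,parts,up=4):
    m=np.zeros((384*up,512*up),np.uint8); t=np.linspace(0,2*np.pi,60)
    for r,z0,z1 in parts:
        P=[]
        for z in(z0,z1):
            X=np.stack([x+r*np.cos(t),y+r*np.sin(t),0*t+z]); q=c["R"]@X+c["t"][:,None]
            P.append(np.stack([c["cx"]+c["fx"]*q[0]/q[2]+.5,c["cy"]+c["fy"]*q[1]/q[2]+.5],1))
        h=cv2.convexHull((np.vstack(P)*up).astype(np.float32)).astype(np.int32); cv2.fillConvexPoly(m,h,1)
    return m
def fit(c,mask,x0,y0,parts):
    M=cv2.resize(mask.astype(np.uint8),None,fx=4,fy=4,interpolation=cv2.INTER_NEAREST)
    def f(p):
        S=sil(c,p[0],p[1],parts); return 1-(S&M).sum()/max(1,(S|M).sum())
    r=minimize(f,[x0,y0],method="Nelder-Mead",options=dict(initial_simplex=[[x0,y0],[x0+.01,y0],[x0,y0+.01]],xatol=2e-4,fatol=1e-4))
    return r.x,1-r.fun
PARTS=dict(hood=[(.098,0,.132),(.018,.14,.168)],pot1=[(.07,0,.056)],pot2=[(.054,0,.066)],pot3=[(.04,0,.076)],pot4=[(.027,0,.086)],hearth=[(.112,0,.025)],brush_jar=[(.036,0,.09)],rice_bowl=[(.062,.05,.058)])
def find(things,cs=None):
    """masks of class fitted to every listed thing"""
    cs=cs or (arm.capture("scene"),arm.capture("top")); out={}
    for th in things:
        cls="pot1" if th.startswith("pot") else th
        for c,n in zip(cs,("scene","top")):
            for m in arm.masks_of(c,cls):
                if m["confidence"]<.3: continue
                p=ray(c,m["point"],.06); x,i=fit(c,m["region"],p[0],p[1],PARTS[th])
                if i>.7: print(th,n,x.round(4),"iou",round(i,3),"conf",round(m["confidence"],2))
E
python3 - <<'E'
from h import *
cs=(arm.capture("scene"),arm.capture("top"))
find(["hood","hearth","pot1","pot2","pot3","pot4","brush_jar"],cs)
b=cs[1]
print(ray(b,[146.2,215.9],.0615),ray(b,[144.5,214.3],.1145))
for c,n in zip(cs,"st"):
    for m in arm.masks_of(c,"sleeve_top")[:2]: 
        x,i=fit(c,m["region"],.63,.29,[(.028,.0695,.1145),(.034,.0615,.0695)]);print("slv",x,i,m["confidence"],m["region"].sum())
E
```

```text
hood scene [0.6931 0.5005] iou 0.974 conf 0.89
hood scene [0.1575 0.3104] iou 0.975 conf 0.81
hood scene [0.3415 0.64  ] iou 0.966 conf 0.68
hood scene [0.4197 0.3722] iou 0.954 conf 0.58
hood top [0.1626 0.3117] iou 0.959 conf 0.88
hood top [0.4234 0.3754] iou 0.958 conf 0.71
hood top [0.6964 0.5008] iou 0.97 conf 0.69
hood top [0.3439 0.6407] iou 0.953 conf 0.56
hearth scene [0.5552 0.0711] iou 0.972 conf 0.97
hearth top [0.5574 0.0715] iou 0.975 conf 0.85
pot1 scene [ 0.4353 -0.3613] iou 0.905 conf 0.68
pot1 top [ 0.4398 -0.3597] iou 0.964 conf 0.6
pot2 scene [ 0.4363 -0.3599] iou 0.779 conf 0.68
pot3 scene [ 0.6284 -0.1893] iou 0.96 conf 0.86
pot3 top [ 0.6325 -0.1882] iou 0.954 conf 0.62
pot4 scene [ 0.4233 -0.1948] iou 0.728 conf 0.65
pot4 top [ 0.429  -0.1932] iou 0.904 conf 0.54
brush_jar scene [0.8164 0.1107] iou 0.885 conf 0.73
brush_jar top [0.8182 0.1156] iou 0.91 conf 0.96
[0.63014599 0.29396635 0.0615    ] [0.62729155 0.29400233 0.1145    ]
slv [0.62816216 0.2980591 ] 0.919665700153505 0.77 363
slv [0.6301573  0.29770395] 0.8935144609991236 0.53 255
```

Emit:
send_rows(delta_pos=[[-0.5, 0, -0.5], [-0.95, 0, -1], [-0.95, 0, -1]], dr=[[0, 0, 0], [0, 0, 0], [0, 0, 0]], claw=[85, 85, 85])

```text
t: 2.7
tool_pos: [0.245, -0.5175, 0.2388]
ee_rot: [0.108, -0.108, 0.699, -0.698]
wrist_force: [0.1, 0.6, -0.1]
finger_gap: 0.085
```

Emit:
send_rows(delta_pos=[[-0.4, 0, -0.4], [-0.95, 0, -1], [-0.95, 0, -1]], dr=[[0, 0, 0], [0, 0, 0], [0, 0, 0]], claw=[85, 85, 85])

```text
t: 3.0
tool_pos: [0.2931, -0.4192, 0.2394]
ee_rot: [0.108, -0.108, 0.699, -0.699]
wrist_force: [0.3, -0.4, -0.1]
finger_gap: 0.0847
```

Emit:
send_rows(delta_pos=[[-0.4, 0, -0.4], [-0.95, 0, -1], [-0.95, 0, -1]], dr=[[0, 0, 0], [0, 0, 0], [0, 0, 0]], claw=[85, 85, 85])

```text
t: 3.3
tool_pos: [0.3415, -0.3206, 0.2396]
ee_rot: [-0.109, 0.108, -0.699, 0.699]
wrist_force: [0.5, -0.5, 0.4]
finger_gap: 0.085
```

Emit:
send_rows(delta_pos=[[-0.4, 0, -0.4], [-0.95, 0, -1], [-0.95, 0, -1]], dr=[[0, 0, 0], [0, 0, 0], [0, 0, 0]], claw=[85, 85, 85])

```text
t: 3.6
tool_pos: [0.3902, -0.2216, 0.2397]
ee_rot: [-0.109, 0.108, -0.699, 0.699]
wrist_force: [0.7, -1.6, -0.4]
finger_gap: 0.0852
```

Emit:
send_rows(delta_pos=[[-0.4, 0, -0.4], [-0.95, 0, -1], [-0.95, 0, -1]], dr=[[0, 0, 0], [0, 0, 0], [0, 0, 0]], claw=[85, 85, 85])

```text
t: 3.9
tool_pos: [0.4389, -0.1224, 0.2398]
ee_rot: [-0.109, 0.108, -0.699, 0.699]
wrist_force: [0.8, -0.2, -1.0]
finger_gap: 0.0851
```

Emit:
send_rows(delta_pos=[[-0.4, 0, -0.4], [-0.95, 0, -1], [-0.95, 0, -1]], dr=[[0, 0, 0], [0, 0, 0], [0, 0, 0]], claw=[85, 85, 85])

```text
t: 4.2
tool_pos: [0.4877, -0.0231, 0.2397]
ee_rot: [-0.109, 0.108, -0.699, 0.699]
wrist_force: [0.8, 0.1, -0.0]
finger_gap: 0.0849
```

Emit:
send_rows(delta_pos=[[-0.4, 0, -0.4], [-0.95, 0, -1], [-0.95, 0, -1]], dr=[[0, 0, 0], [0, 0, 0], [0, 0, 0]], claw=[85, 85, 85])

```text
t: 4.5
tool_pos: [0.5363, 0.0762, 0.2395]
ee_rot: [0.109, -0.108, 0.699, -0.699]
wrist_force: [-0.1, -0.1, -0.6]
finger_gap: 0.085
```

Emit:
send_rows(delta_pos=[[-0.4, 0, -0.4], [-0.95, 0, -1], [-0.95, 0, -1], [-0.95, 0, -1]], dr=[[0, 0, 0], [0, 0, 0], [0, 0, 0], [0, 0, 0]], claw=[85, 85, 85, 85])

```text
t: 4.9
tool_pos: [0.5838, 0.1735, 0.2389]
ee_rot: [-0.108, 0.108, -0.699, 0.699]
wrist_force: [0.4, -0.2, 0.8]
finger_gap: 0.0848
```

Emit:
send_rows(delta_pos=[[-0.4, 0, -0.4], [-0.8, 0, -0.8], [-1, 0, -1], [-1, 0, -1], [-1, 0, -1]], dr=[[0, 0, 0], [0, 0, 0], [0, 0, 0], [0, 0, 0], [0, 0, 0]], claw=[85, 85, 85, 85, 85])

```text
t: 5.4
tool_pos: [0.6353, 0.2715, 0.239]
ee_rot: [-0.107, 0.107, -0.699, 0.699]
wrist_force: [-0.4, 0.0, 0.6]
finger_gap: 0.0848
```

Emit:
send_rows(delta_pos=[[0, 0, -0.29], [0, 0.3, -0.29], [0, 0.6, -0.29], [0, 0.8, -0.29], [0, 0.8, -0.29], [0, 0.8, -0.29]], dr=[[0, 0, 0], [0, 0, 0], [0, 0, 0], [0, 0, 0], [0, 0, 0], [0, 0, 0]], claw=[85, 85, 85, 85, 85, 85])

```text
t: 6.0
tool_pos: [0.6284, 0.2944, 0.1757]
ee_rot: [-0.107, 0.107, -0.699, 0.699]
wrist_force: [0.3, 0.2, 0.5]
finger_gap: 0.0851
```

Run:
```python
from h import *
s=arm.state();print(s["tool_pos"],s["joint_pos"],rot().as_matrix().round(4))
a=arm.capture("scene");b=arm.capture("top")
crop(a,"pics/e2.png",170,270,150,270,5)
```

```text
[0.62839848 0.29437275 0.17568766] [ 3.60851786e-01  2.61410433e-01  1.60129116e+00 -2.16129056e-04
  1.27896691e+00  1.62792725e+00] [[-9.542e-01  0.000e+00  2.991e-01]
 [-2.991e-01 -2.000e-04 -9.542e-01]
 [ 1.000e-04 -1.000e+00  2.000e-04]]
```

View pics/e2.png

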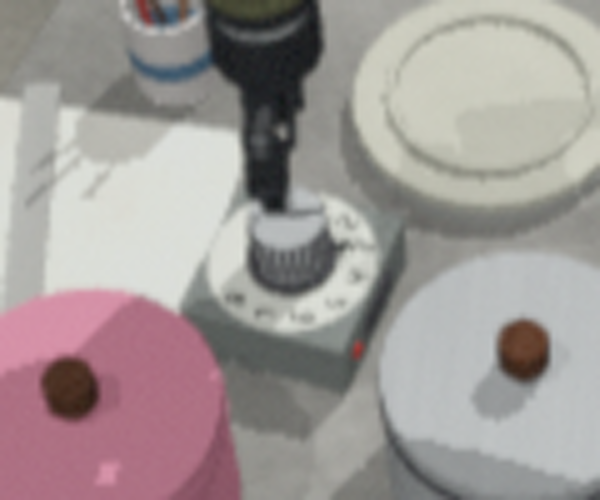

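Emit:
send_rows(delta_pos=[[0, 0.4, 0], [0, 0.8, 0], [0, 1, 0], [0, 1, 0]], dr=[[0, 0, 0], [0, 0, 0], [0, 0, 0], [0, 0, 0]], claw=[85, 85, 85, 85])

```text
t: 6.5
tool_pos: [0.6268, 0.2948, 0.0928]
ee_rot: [-0.106, 0.109, -0.699, 0.699]
wrist_force: [-0.0, -0.7, -0.1]
finger_gap: 0.085
```

Emit:
send_rows(delta_pos=[[0, 0.12, 0], [0, 0.12, 0], [0, 0.12, 0], [0, 0.12, 0]], dr=[[0, 0, 0], [0, 0, 0], [0, 0, 0], [0, 0, 0]], claw=[85, 70, 62, 62])

```text
t: 6.9
tool_pos: [0.629, 0.2957, 0.0871]
ee_rot: [0.108, -0.107, 0.699, -0.699]
wrist_force: [-0.4, 0.8, 0.1]
finger_gap: 0.0617
```

Emit:
send_rows(delta_pos=[[0, 0, 0], [0, 0, 0], [0, 0, 0], [0, 0, 0], [0, 0, 0]], dr=[[0, 0, 0], [0, 0, 0], [0, 0, 0], [0, 0, 0], [0, 0, 0]], claw=[61, 60, 59, 58, 58])

```text
t: 7.4
tool_pos: [0.6283, 0.2954, 0.0857]
ee_rot: [-0.107, 0.107, -0.699, 0.699]
wrist_force: [-0.9, 0.6, -0.4]
finger_gap: 0.0576
```

Emit:
send_rows(delta_pos=[[0, 0, 0], [0, 0, 0], [0, 0, 0], [0, 0, 0]], dr=[[0, 0, 0], [0, 0, 0], [0, 0, 0], [0, 0, 0]], claw=[56, 54, 50, 50])

```text
t: 7.8
tool_pos: [0.6287, 0.2945, 0.0863]
ee_rot: [-0.107, 0.107, -0.698, 0.699]
wrist_force: [-0.1, -4.6, 3.0]
finger_gap: 0.0547
```

Emit:
send_rows(delta_pos=[[0, 0, 0], [0, 0, 0], [0, 0, 0], [0, 0, 0], [0, 0, 0], [0, 0, 0], [0, 0, 0], [0, 0, 0], [0, 0, 0], [0, 0, 0], [0, 0, 0], [0, 0, 0]], dr=[[0, -0.02, 0], [0, -0.065, 0], [0, -0.11, 0], [0, -0.155, 0], [0, -0.2, 0], [0, -0.245, 0], [0, -0.29, 0], [0, -0.335, 0], [0, -0.38, 0], [0, -0.425, 0], [0, -0.465, 0], [0, -0.5, 0]], claw=[50, 50, 50, 50, 50, 50, 50, 50, 50, 50, 50, 50])

```text
t: 9.0
tool_pos: [0.6336, 0.2918, 0.0864]
ee_rot: [0.572, -0.569, 0.413, -0.421]
wrist_force: [18.7, -10.8, -4.9]
finger_gap: 0.0547
```

Emit:
send_rows(delta_pos=[[0, 0, 0], [0, 0, 0], [0, 0, 0]], dr=[[0, 0, 0], [0, 0, 0], [0, 0, 0]], claw=[50, 50, 50])

```text
t: 9.3
tool_pos: [0.6337, 0.2919, 0.0865]
ee_rot: [0.571, -0.569, 0.414, -0.423]
wrist_force: [18.5, -10.6, -4.5]
finger_gap: 0.0549
```

Emit:
send_rows(delta_pos=[[0, 0, 0], [0, 0, 0], [0, -0.5, 0], [0, -1, 0], [0, -1, 0], [0, -1, 0]], dr=[[0, 0, 0], [0, 0, 0], [0, 0, 0], [0, 0, 0], [0, 0, 0], [0, 0, 0]], claw=[70, 80, 80, 80, 80, 80])

```text
t: 9.9
tool_pos: [0.6287, 0.2965, 0.1677]
ee_rot: [0.571, -0.569, 0.418, -0.418]
wrist_force: [-0.7, -0.1, -0.9]
finger_gap: 0.0805
```

Run:
```python
from h import *
s=arm.state();print(s["tool_pos"],s["joint_pos"],rot().as_matrix().round(4))
a=arm.capture("scene")
crop(a,"pics/e3.png",170,270,150,270,6)
```

```text
[0.62867586 0.29652676 0.16773789] [3.63229051e-01 2.68191354e-01 1.60697297e+00 8.42035705e-04
 1.26299513e+00 5.73652642e-02] [[ 0.3009  0.0029  0.9537]
 [-0.9537  0.002   0.3009]
 [-0.001  -1.      0.0034]]
```

View pics/e3.png

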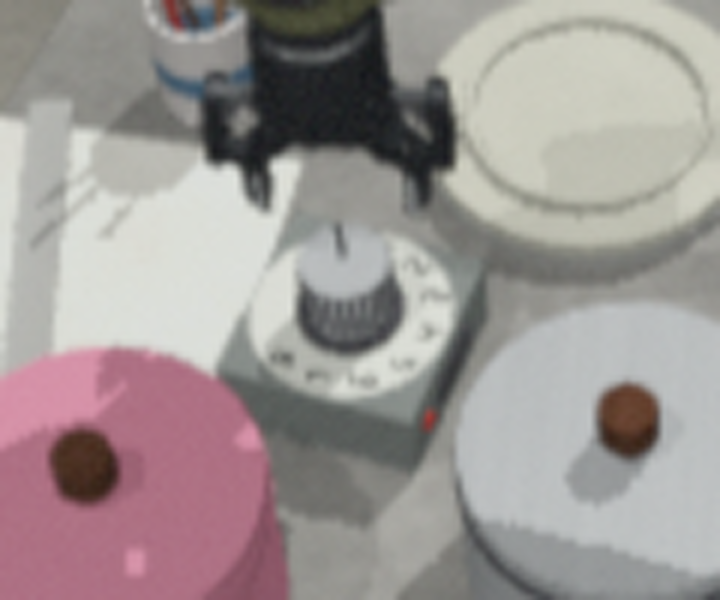

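The sleeve now reads 0: in e3 the top line points from about (343,255) to (336,225), which matches the computed direction of 0. Next is pot1.

Emit:
send_rows(delta_pos=[[0.5, 0, -0.28], [1, 0, -0.55]], dr=[[0, 0, 0], [0, 0, 0]], claw=[30, 30])

```text
t: 10.15
tool_pos: [0.6085, 0.2059, 0.163]
ee_rot: [-0.57, 0.572, -0.418, 0.416]
wrist_force: [-0.3, -0.6, 0.0]
finger_gap: 0.0528
```

Emit:
send_rows(delta_pos=[[0.5, 0, -0.28], [1, 0, -0.55]], dr=[[0, 0, 0], [0, 0, 0]], claw=[30, 30])

```text
t: 10.35
tool_pos: [0.5903, 0.1152, 0.1631]
ee_rot: [-0.569, 0.571, -0.419, 0.417]
wrist_force: [0.9, 0.8, 0.2]
finger_gap: 0.0297
```

Emit:
send_rows(delta_pos=[[0.5, 0, -0.28], [1, 0, -0.55]], dr=[[0, 0, 0], [0, 0, 0]], claw=[30, 30])

```text
t: 10.55
tool_pos: [0.5724, 0.0257, 0.1633]
ee_rot: [-0.57, 0.571, -0.419, 0.417]
wrist_force: [0.4, -0.4, 0.1]
finger_gap: 0.0302
```

Emit:
send_rows(delta_pos=[[0.5, 0, -0.28], [1, 0, -0.55]], dr=[[0, 0, 0], [0, 0, 0]], claw=[30, 30])

```text
t: 10.75
tool_pos: [0.5545, -0.0637, 0.1634]
ee_rot: [-0.57, 0.571, -0.419, 0.417]
wrist_force: [1.4, 0.1, 0.3]
finger_gap: 0.0302
```

Emit:
send_rows(delta_pos=[[0.5, 0, -0.28], [1, 0, -0.55]], dr=[[0, 0, 0], [0, 0, 0]], claw=[30, 30])

```text
t: 10.95
tool_pos: [0.5367, -0.1531, 0.1635]
ee_rot: [-0.57, 0.57, -0.419, 0.417]
wrist_force: [0.7, -0.4, -0.4]
finger_gap: 0.0302
```

Emit:
send_rows(delta_pos=[[0.5, 0, -0.28], [1, 0, -0.55]], dr=[[0, 0, 0], [0, 0, 0]], claw=[30, 30])

```text
t: 11.15
tool_pos: [0.5188, -0.2424, 0.1634]
ee_rot: [0.57, -0.57, 0.42, -0.417]
wrist_force: [1.3, -0.2, -0.0]
finger_gap: 0.03
```

Emit:
send_rows(delta_pos=[[0.5, 0, -0.28], [1, 0, -0.55], [1, 0, -0.55]], dr=[[0, 0, 0], [0, 0, 0], [0, 0, 0]], claw=[30, 30, 30])

```text
t: 11.45
tool_pos: [0.5005, -0.3348, 0.1636]
ee_rot: [-0.569, 0.569, -0.421, 0.419]
wrist_force: [1.0, 0.7, 0.2]
finger_gap: 0.0301
```

```bash
cat >> h.py <<'E'
def go(x,y,z):
    s=arm.state(); d=rot().as_matrix().T@(np.array([x,y,z])-s["tool_pos"]); print("t",s["t"],"pos",s["tool_pos"].round(4),"to",(x,y,z),"units",(d/.08).round(3))
E
python3 - <<'E'
from h import *
s=arm.state();a=arm.capture("scene");b=arm.capture("top")
find(["pot1"],(a,b))
R=rot().as_matrix()
tip=s["tool_pos"]+R[:,1]*.008
for c,n in((a,"s"),(b,"t")):
    f=c["frame"].copy()
    for k in(.008,.0,-.011):
        p=proj(c,s["tool_pos"]+R[:,1]*k); print(n,k,p.round(1))
crop(a,"pics/f1.png",60,200,240,400,5)
go(.5005,-.3406,.15)
E
```

```text
pot1 scene [ 0.4338 -0.3615] iou 0.895 conf 0.8
s 0.008 [103.8 291.2]
s 0.0 [102.3 291.3]
s -0.011 [100.3 291.4]
t 0.008 [177.7 393.2]
t 0.0 [177.5 394.1]
t -0.011 [177.2 395.3]
t 11.65 pos [ 0.5022 -0.3298  0.1642] to (0.5005, -0.3406, 0.15) units [ 0.123  0.177 -0.06 ]
```

View pics/f1.png

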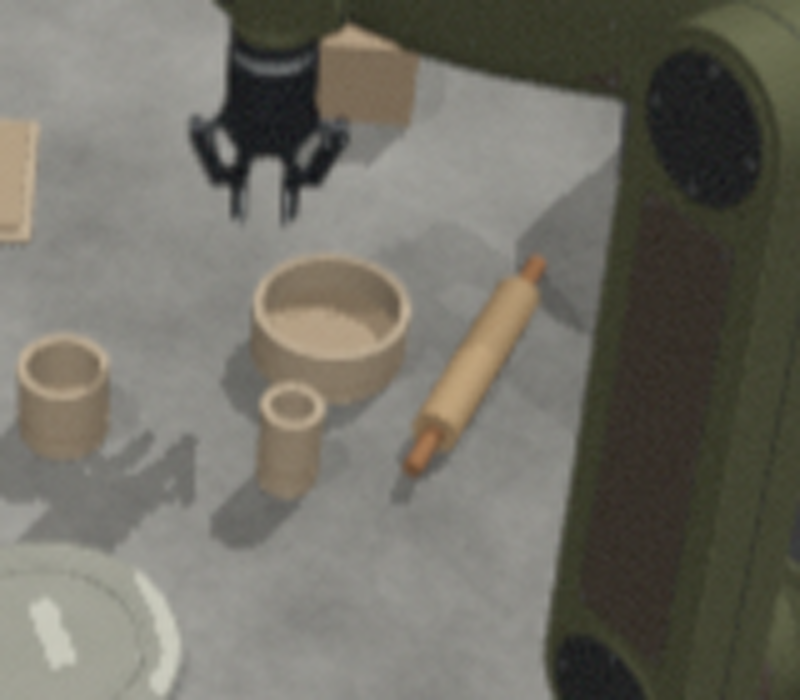

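Emit:
send_rows(delta_pos=[[0.12, 0, -0.06], [0.12, 0.4, -0.06], [0.12, 0.8, -0.06], [0.12, 0.8, -0.06], [0.12, 0.8, -0.06]], dr=[[0, 0, 0], [0, 0, 0], [0, 0, 0], [0, 0, 0], [0, 0, 0]], claw=[30, 30, 30, 30, 30])

```text
t: 12.15
tool_pos: [0.5008, -0.3411, 0.1015]
ee_rot: [0.57, -0.57, 0.419, -0.417]
wrist_force: [-0.7, 0.2, 1.1]
finger_gap: 0.0298
```

Run:
```python
from h import *
go(.5005,-.3406,.041)
```

```text
t 12.15 pos [ 0.5008 -0.3411  0.1015] to (0.5005, -0.3406, 0.041) units [-0.007  0.756 -0.001]
```

Emit:
send_rows(delta_pos=[[0, 0.3, 0], [0, 0.6, 0], [0, 0.75, 0], [0, 0.75, 0], [0, 0.75, 0], [0, 0.75, 0], [0, 0.75, 0], [0, 0.75, 0]], dr=[[0, 0, 0], [0, 0, 0], [0, 0, 0], [0, 0, 0], [0, 0, 0], [0, 0, 0], [0, 0, 0], [0, 0, 0]], claw=[30, 30, 30, 30, 20, 14, 12, 12])

```text
t: 12.95
tool_pos: [0.5013, -0.3422, 0.0427]
ee_rot: [-0.57, 0.57, -0.418, 0.419]
wrist_force: [0.3, 0.1, -0.8]
finger_gap: 0.0119
```

Emit:
send_rows(delta_pos=[[0, 0, 0], [0, 0, 0], [0, 0, 0], [0, 0, 0], [0, 0, 0]], dr=[[0, 0, 0], [0, 0, 0], [0, 0, 0], [0, 0, 0], [0, 0, 0]], claw=[10, 8, 4, 0, 0])

```text
t: 13.45
tool_pos: [0.5015, -0.3423, 0.0428]
ee_rot: [-0.57, 0.57, -0.418, 0.419]
wrist_force: [-2.1, 0.7, 6.0]
finger_gap: 0.0088
```

Emit:
send_rows(delta_pos=[[0, -0.1, 0], [0, -0.3, 0], [0, -0.6, 0], [0, -1, 0], [0, -1, 0], [0, -1, 0]], dr=[[0, 0, 0], [0, 0, 0], [0, 0, 0], [0, 0, 0], [0, 0, 0], [0, 0, 0]], claw=[0, 0, 0, 0, 0, 0])

```text
t: 14.05
tool_pos: [0.5012, -0.3421, 0.1228]
ee_rot: [0.57, -0.57, 0.418, -0.419]
wrist_force: [0.0, 1.2, -3.1]
finger_gap: 0.0086
```

Run:
```python
from h import *
a=arm.capture("scene");b=arm.capture("top")
go(.556+.063,.071+.02,.14)
crop(a,"pics/f2.png",60,200,240,400,5)
PZ=arm.state()["tool_pos"][2]-.0428
for c,n in((a,"s"),(b,"t")):
    for m in arm.masks_of(c,"pot1"):
        x,i=fit(c,m["region"],.4375,-.36,[(.07,PZ,PZ+.056)]); print(n,x,i)
```

```text
t 14.15 pos [ 0.4999 -0.3411  0.1202] to (0.619, 0.091, 0.14) units [-4.706 -0.241  3.04 ]
s [ 0.4375 -0.36  ] 0.0
s [ 0.435578   -0.36305298] 0.8193614229479516
s [ 0.4375 -0.36  ] 0.0
t [ 0.4375 -0.36  ] 0.0
t [ 0.45834282 -0.28148029] 0.23343605546995372
t [ 0.4375 -0.36  ] 0.0
```

View pics/f2.png

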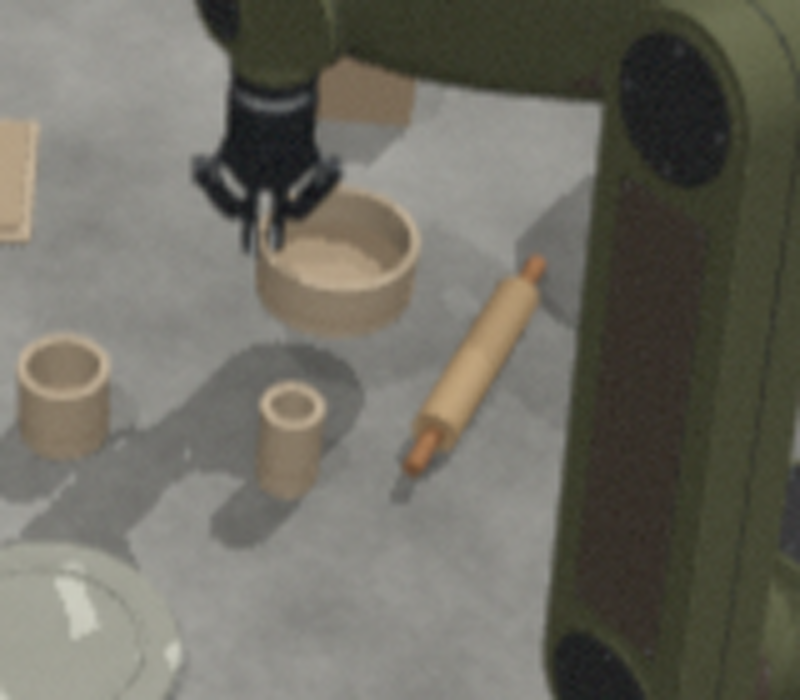

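Emit:
send_rows(delta_pos=[[0, -0.4, 0], [0, -0.75, 0], [0, -0.75, 0]], dr=[[0, 0, 0], [0, 0, 0], [0, 0, 0]], claw=[0, 0, 0])

```text
t: 14.55
tool_pos: [0.5026, -0.3433, 0.1856]
ee_rot: [-0.57, 0.57, -0.416, 0.421]
wrist_force: [0.1, -0.6, -1.4]
finger_gap: 0.0086
```

Emit:
send_rows(delta_pos=[[-0.25, 0, 0.16], [-0.6, 0, 0.4], [-0.94, 0, 0.61]], dr=[[0, 0, 0], [0, 0, 0], [0, 0, 0]], claw=[0, 0, 0])

```text
t: 14.85
tool_pos: [0.524, -0.2541, 0.179]
ee_rot: [-0.57, 0.57, -0.42, 0.417]
wrist_force: [-0.2, 0.4, -2.2]
finger_gap: 0.0086
```

Emit:
send_rows(delta_pos=[[-0.31, 0, 0.2], [-0.62, 0, 0.4], [-0.94, 0, 0.61]], dr=[[0, 0, 0], [0, 0, 0], [0, 0, 0]], claw=[0, 0, 0])

```text
t: 15.15
tool_pos: [0.5479, -0.1676, 0.1791]
ee_rot: [-0.57, 0.57, -0.42, 0.417]
wrist_force: [0.6, 0.3, -2.6]
finger_gap: 0.0087
```

Emit:
send_rows(delta_pos=[[-0.31, 0, 0.2], [-0.62, 0, 0.4], [-0.94, 0, 0.61]], dr=[[0, 0, 0], [0, 0, 0], [0, 0, 0]], claw=[0, 0, 0])

```text
t: 15.45
tool_pos: [0.5718, -0.0813, 0.179]
ee_rot: [-0.57, 0.571, -0.419, 0.417]
wrist_force: [1.2, 0.4, -2.0]
finger_gap: 0.0091
```

Emit:
send_rows(delta_pos=[[-0.31, 0, 0.2], [-0.62, 0, 0.4], [-0.94, 0, 0.61]], dr=[[0, 0, 0], [0, 0, 0], [0, 0, 0]], claw=[0, 0, 0])

```text
t: 15.75
tool_pos: [0.5958, 0.0049, 0.179]
ee_rot: [-0.569, 0.571, -0.419, 0.417]
wrist_force: [0.3, 0.1, -1.8]
finger_gap: 0.0084
```

Emit:
send_rows(delta_pos=[[-0.35, 0, 0.2], [-0.7, 0, 0.45], [-0.94, 0, 0.61], [-0.94, 0, 0.61], [-0.94, 0, 0.61]], dr=[[0, 0, 0], [0, 0, 0], [0, 0, 0], [0, 0, 0], [0, 0, 0]], claw=[0, 0, 0, 0, 0])

```text
t: 16.25
tool_pos: [0.6198, 0.0902, 0.1794]
ee_rot: [-0.569, 0.571, -0.419, 0.417]
wrist_force: [0.5, -0.2, -2.8]
finger_gap: 0.0083
```

Run:
```python
from h import *
a=arm.capture("scene");b=arm.capture("top")
go(.619,.0909,.1)
crop(a,"pics/f3.png",110,240,160,320,5)
PZ=arm.state()["tool_pos"][2]-.0428
for c,n in((a,"s"),(b,"t")):
    for m in arm.masks_of(c,"pot1"):
        x,i=fit(c,m["region"],.556,.071,[(.07,PZ,PZ+.056)]); 
        if i>.3: print(n,x,i)
```

```text
t 16.35 pos [0.62   0.0892 0.1803] to (0.619, 0.0909, 0.1) units [-0.024  1.003 -0.004]
s [0.5510237  0.07429935] 0.8749934919560577
s [ 0.58067388 -0.10773026] 0.3549727978482793
```

View pics/f3.png

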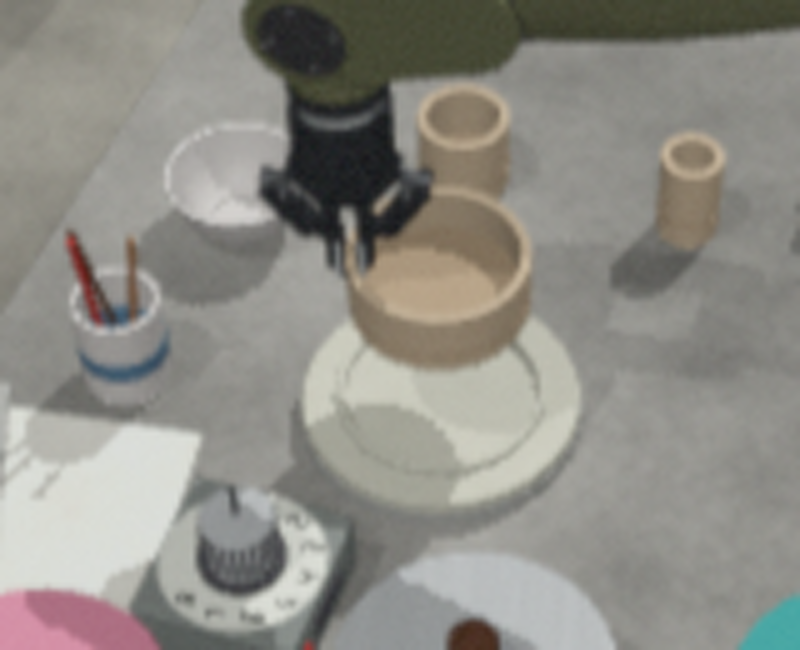

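Emit:
send_rows(delta_pos=[[-0.02, 0.3, 0], [-0.02, 0.6, 0], [-0.02, 0.9, 0], [-0.02, 1, 0], [-0.02, 1, 0]], dr=[[0, 0, 0], [0, 0, 0], [0, 0, 0], [0, 0, 0], [0, 0, 0]], claw=[0, 0, 0, 0, 0])

```text
t: 16.95
tool_pos: [0.6191, 0.0909, 0.1001]
ee_rot: [-0.569, 0.571, -0.419, 0.418]
wrist_force: [-0.0, -0.4, -1.5]
finger_gap: 0.0086
```

Emit:
send_rows(delta_pos=[[0, 0.1, 0], [0, 0.2, 0], [0, 0.22, 0], [0, 0.22, 0]], dr=[[0, 0, 0], [0, 0, 0], [0, 0, 0], [0, 0, 0]], claw=[0, 0, 0, 0])

```text
t: 17.35
tool_pos: [0.6202, 0.0916, 0.084]
ee_rot: [-0.57, 0.57, -0.418, 0.418]
wrist_force: [0.1, -1.0, -2.8]
finger_gap: 0.0087
```

Run:
```python
from h import *
a=arm.capture("scene")
go(.619,.0909,.068)
crop(a,"pics/f4.png",130,230,180,300,6)
```

```text
t 17.4 pos [0.6204 0.0916 0.0843] to (0.619, 0.0909, 0.068) units [ 0.003  0.204 -0.019]
```

View pics/f4.png

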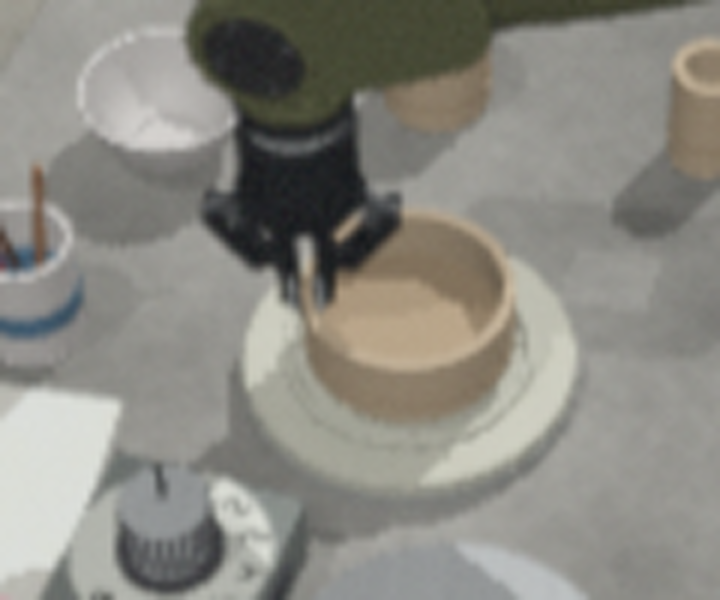

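Emit:
send_rows(delta_pos=[[0, 0.06, 0], [0, 0.12, 0], [0, 0.16, 0], [0, 0.18, 0], [0, 0.2, 0], [0, 0.2, 0]], dr=[[0, 0, 0], [0, 0, 0], [0, 0, 0], [0, 0, 0], [0, 0, 0], [0, 0, 0]], claw=[0, 0, 0, 0, 0, 0])

```text
t: 18.0
tool_pos: [0.6203, 0.0916, 0.0681]
ee_rot: [-0.57, 0.57, -0.418, 0.418]
wrist_force: [0.2, -0.0, -1.4]
finger_gap: 0.0087
```

Emit:
send_rows(delta_pos=[[0, 0.01, 0], [0, 0.02, 0], [0, 0.03, 0], [0, 0.03, 0]], dr=[[0, 0, 0], [0, 0, 0], [0, 0, 0], [0, 0, 0]], claw=[0, 0, 0, 0])

```text
t: 18.4
tool_pos: [0.6208, 0.0916, 0.0678]
ee_rot: [0.57, -0.57, 0.418, -0.418]
wrist_force: [-3.6, -0.5, 7.8]
finger_gap: 0.0089
```

Emit:
send_rows(delta_pos=[[0, 0, 0], [0, 0, 0], [0, 0, 0], [0, 0, 0], [0, -0.5, 0], [0, -1, 0], [0, -1, 0]], dr=[[0, 0, 0], [0, 0, 0], [0, 0, 0], [0, 0, 0], [0, 0, 0], [0, 0, 0], [0, 0, 0]], claw=[10, 14, 20, 30, 30, 30, 30])

```text
t: 19.1
tool_pos: [0.6244, 0.0919, 0.1531]
ee_rot: [0.573, -0.567, 0.415, -0.422]
wrist_force: [1.2, 1.0, 0.6]
finger_gap: 0.0298
```

Emit:
send_rows(delta_pos=[[0.5, 0, -0.07], [1, 0, -0.14]], dr=[[0, 0, 0], [0, 0, 0]], claw=[30, 30])

```text
t: 19.3
tool_pos: [0.6337, 0.0119, 0.1457]
ee_rot: [0.571, -0.571, 0.417, -0.418]
wrist_force: [0.7, 0.5, -0.6]
finger_gap: 0.0299
```

Emit:
send_rows(delta_pos=[[0.5, 0, -0.07], [1, 0, -0.14]], dr=[[0, 0, 0], [0, 0, 0]], claw=[30, 30])

```text
t: 19.5
tool_pos: [0.6468, -0.0691, 0.145]
ee_rot: [-0.57, 0.57, -0.418, 0.418]
wrist_force: [-0.6, 0.8, 1.4]
finger_gap: 0.0301
```

Emit:
send_rows(delta_pos=[[0.5, 0, -0.07], [1, 0, -0.14], [1, 0, -0.14], [1, 0, -0.14]], dr=[[0, 0, 0], [0, 0, 0], [0, 0, 0], [0, 0, 0]], claw=[30, 30, 30, 30])

```text
t: 19.9
tool_pos: [0.6599, -0.1482, 0.1448]
ee_rot: [-0.57, 0.57, -0.419, 0.418]
wrist_force: [-1.4, 0.3, -0.1]
finger_gap: 0.0304
```

Run:
```python
from h import *
a=arm.capture("scene");b=arm.capture("top")
for c,n in((a,"s"),(b,"t")):
    for m in arm.masks_of(c,"pot1"):
        for th,x0,y0,z in(("pot1",.556,.07,.025),("pot3",.6305,-.189,0),("pot4",.4275,-.194,0)):
            r=PARTS[th][0]
            x,i=fit(c,m["region"],x0,y0,[(r[0],z,z+r[2])])
            if i>.5: print(n,th,x.round(4),round(i,3))
go(.6658,-.178,.1)
crop(b,"pics/g1.png",110,230,230,380,5)
```

```text
s pot4 [ 0.4258 -0.1961] 0.941
s pot1 [0.5545 0.0716] 0.965
s pot3 [ 0.6293 -0.1922] 0.868
t pot1 [0.557  0.0748] 0.941
t 20.1 pos [ 0.66   -0.1461  0.1454] to (0.6658, -0.178, 0.1) units [ 0.402  0.567 -0.051]
```

View pics/g1.png

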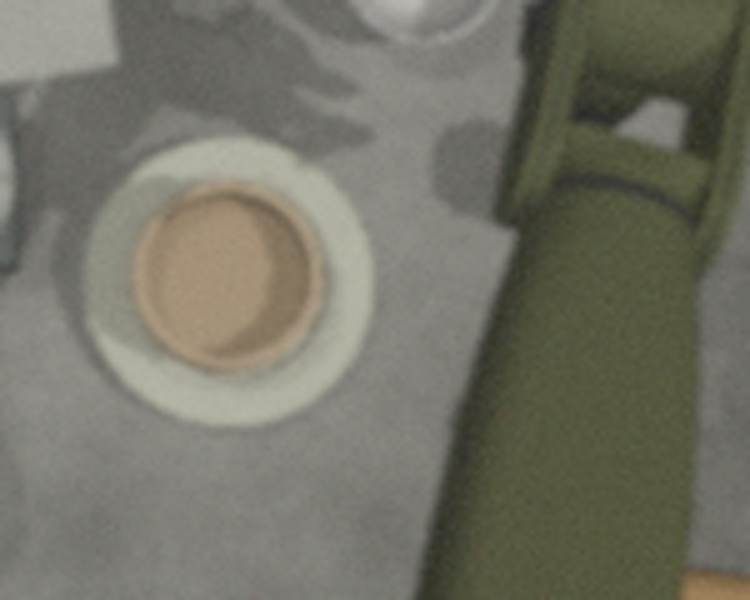

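Emit:
send_rows(delta_pos=[[0.2, 0, -0.06], [0.4, 0, -0.06], [0.4, 0.3, -0.06], [0.4, 0.3, -0.06]], dr=[[0, 0, 0], [0, 0, 0], [0, 0, 0], [0, 0, 0]], claw=[30, 30, 30, 30])

```text
t: 20.5
tool_pos: [0.6635, -0.1802, 0.1184]
ee_rot: [-0.569, 0.571, -0.42, 0.417]
wrist_force: [-1.0, 0.0, -0.5]
finger_gap: 0.0302
```

Run:
```python
from h import *
a=arm.capture("scene")
go(.6648,-.178,.064)
crop(a,"pics/g2.png",90,170,210,310,7)
```

```text
t 20.55 pos [ 0.664  -0.18    0.1196] to (0.6648, -0.178, 0.064) units [-0.019  0.695  0.019]
```

View pics/g2.png

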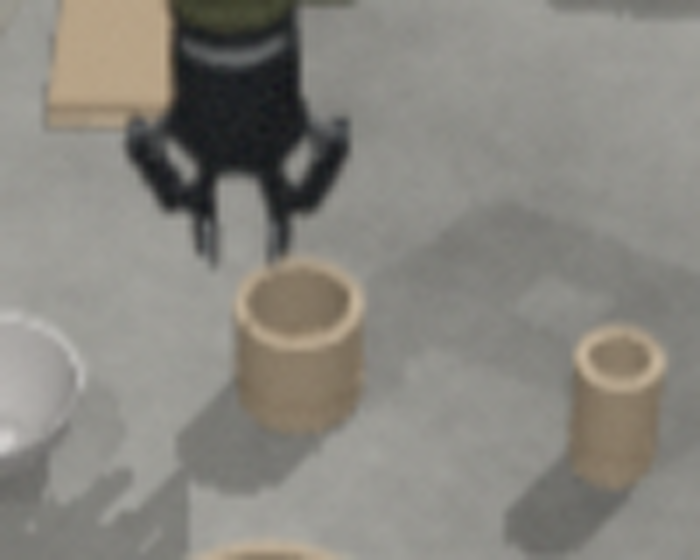

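Emit:
send_rows(delta_pos=[[-0.02, 0.2, 0.02], [-0.02, 0.4, 0.02], [-0.02, 0.55, 0.02], [-0.02, 0.68, 0.02], [-0.02, 0.68, 0.02]], dr=[[0, 0, 0], [0, 0, 0], [0, 0, 0], [0, 0, 0], [0, 0, 0]], claw=[30, 30, 30, 30, 30])

```text
t: 21.05
tool_pos: [0.6648, -0.1767, 0.0644]
ee_rot: [-0.57, 0.571, -0.42, 0.417]
wrist_force: [-0.5, 1.1, 0.0]
finger_gap: 0.0301
```

Emit:
send_rows(delta_pos=[[0, 0, 0], [0, 0, 0], [0, 0, 0], [0, 0, 0], [0, 0, 0], [0, 0, 0]], dr=[[0, 0, 0], [0, 0, 0], [0, 0, 0], [0, 0, 0], [0, 0, 0], [0, 0, 0]], claw=[18, 14, 11, 8, 4, 0])

```text
t: 21.65
tool_pos: [0.667, -0.1776, 0.0684]
ee_rot: [0.57, -0.57, 0.418, -0.419]
wrist_force: [-0.5, -0.6, 3.8]
finger_gap: 0.0086
```

Emit:
send_rows(delta_pos=[[0, 0, 0], [0, -0.3, 0], [0, -0.6, 0], [0, -1, 0], [0, -1, 0]], dr=[[0, 0, 0], [0, 0, 0], [0, 0, 0], [0, 0, 0], [0, 0, 0]], claw=[0, 0, 0, 0, 0])

```text
t: 22.15
tool_pos: [0.6689, -0.1782, 0.1524]
ee_rot: [0.571, -0.569, 0.415, -0.421]
wrist_force: [1.5, 0.1, -0.5]
finger_gap: 0.0081
```

Run:
```python
from h import *
a=arm.capture("scene")
go(.556+.0343,.0732+.0108,.19)
crop(a,"pics/g3.png",70,170,210,310,6)
```

```text
t 22.2 pos [ 0.6676 -0.1778  0.1497] to (0.5903, 0.084, 0.19) units [-3.41  -0.513  0.062]
```

View pics/g3.png

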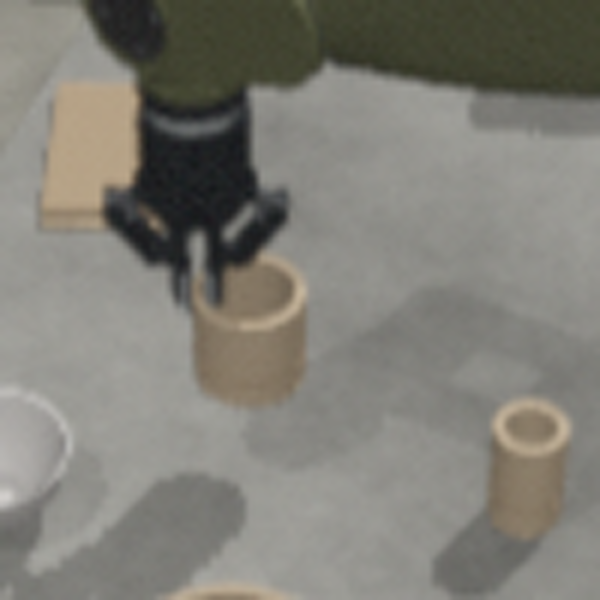

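Emit:
send_rows(delta_pos=[[-0.2, -0.2, 0], [-0.5, -0.4, 0], [-0.85, -0.5, 0.02]], dr=[[0, 0, 0], [0, 0, 0], [0, 0, 0]], claw=[0, 0, 0])

```text
t: 22.5
tool_pos: [0.6465, -0.1118, 0.1858]
ee_rot: [-0.57, 0.57, -0.419, 0.418]
wrist_force: [-0.1, 0.4, -0.9]
finger_gap: 0.0078
```

Emit:
send_rows(delta_pos=[[-0.4, 0, 0], [-0.85, 0, 0.02]], dr=[[0, 0, 0], [0, 0, 0]], claw=[0, 0])

```text
t: 22.7
tool_pos: [0.627, -0.0459, 0.1847]
ee_rot: [-0.569, 0.57, -0.42, 0.418]
wrist_force: [0.3, 0.6, -1.2]
finger_gap: 0.0081
```

Emit:
send_rows(delta_pos=[[-0.4, 0, 0], [-0.85, 0, 0.02]], dr=[[0, 0, 0], [0, 0, 0]], claw=[0, 0])

```text
t: 22.9
tool_pos: [0.6077, 0.0197, 0.1842]
ee_rot: [-0.569, 0.571, -0.42, 0.417]
wrist_force: [-0.2, 0.2, -1.7]
finger_gap: 0.0081
```

Emit:
send_rows(delta_pos=[[-0.4, 0, 0], [-0.7, 0, 0.02], [-0.85, 0, 0.02], [-0.85, 0, 0.02], [-0.85, 0, 0.02]], dr=[[0, 0, 0], [0, 0, 0], [0, 0, 0], [0, 0, 0], [0, 0, 0]], claw=[0, 0, 0, 0, 0])

```text
t: 23.4
tool_pos: [0.5906, 0.0834, 0.1863]
ee_rot: [-0.57, 0.571, -0.419, 0.418]
wrist_force: [0.4, -0.5, -1.3]
finger_gap: 0.0079
```

Run:
```python
from h import *
a=arm.capture("scene")
go(.5903,.084,.103)
crop(a,"pics/g4.png",110,230,180,320,5)
```

```text
t 23.45 pos [0.5908 0.083  0.1866] to (0.5903, 0.084, 0.103) units [-1.400e-02  1.045e+00 -1.000e-03]
```

View pics/g4.png

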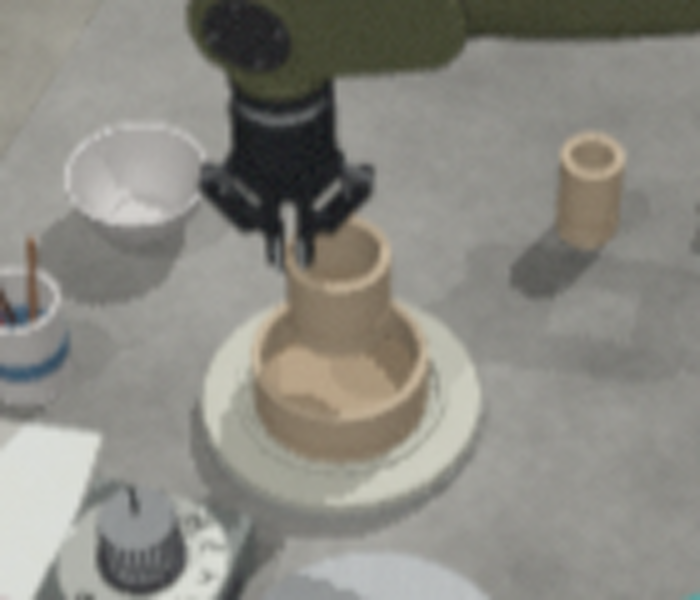

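Emit:
send_rows(delta_pos=[[0, 0.25, 0], [0, 0.5, 0], [0, 0.75, 0], [0, 0.9, 0], [0, 0.95, 0], [0, 0.98, 0], [0, 0.98, 0]], dr=[[0, 0, 0], [0, 0, 0], [0, 0, 0], [0, 0, 0], [0, 0, 0], [0, 0, 0], [0, 0, 0]], claw=[0, 0, 0, 0, 0, 0, 0])

```text
t: 24.15
tool_pos: [0.5914, 0.0837, 0.1096]
ee_rot: [0.57, -0.57, 0.418, -0.419]
wrist_force: [0.2, -0.3, -2.0]
finger_gap: 0.0083
```

Emit:
send_rows(delta_pos=[[0, 0.02, 0], [0, 0.04, 0], [0, 0.055, 0], [0, 0.07, 0], [0, 0.07, 0]], dr=[[0, 0, 0], [0, 0, 0], [0, 0, 0], [0, 0, 0], [0, 0, 0]], claw=[0, 0, 0, 0, 0])

```text
t: 24.65
tool_pos: [0.5906, 0.084, 0.1032]
ee_rot: [-0.57, 0.57, -0.418, 0.418]
wrist_force: [0.1, -0.7, -1.7]
finger_gap: 0.0081
```

Emit:
send_rows(delta_pos=[[0, 0.01, 0], [0, 0.02, 0], [0, 0.03, 0], [0, 0.03, 0]], dr=[[0, 0, 0], [0, 0, 0], [0, 0, 0], [0, 0, 0]], claw=[0, 0, 0, 0])

```text
t: 25.05
tool_pos: [0.5911, 0.084, 0.1014]
ee_rot: [0.57, -0.57, 0.418, -0.418]
wrist_force: [0.1, 0.2, 0.8]
finger_gap: 0.008
```

Emit:
send_rows(delta_pos=[[0, 0.01, 0], [0, 0.02, 0], [0, 0.02, 0]], dr=[[0, 0, 0], [0, 0, 0], [0, 0, 0]], claw=[0, 0, 0])

```text
t: 25.35
tool_pos: [0.5917, 0.0842, 0.1013]
ee_rot: [0.571, -0.57, 0.418, -0.419]
wrist_force: [-2.4, 0.7, 7.0]
finger_gap: 0.0083
```

Emit:
send_rows(delta_pos=[[0, 0, 0], [0, 0, 0], [0, 0, 0], [0, 0, 0], [0, -0.5, 0], [0, -0.8, 0], [0, -0.8, 0]], dr=[[0, 0, 0], [0, 0, 0], [0, 0, 0], [0, 0, 0], [0, 0, 0], [0, 0, 0], [0, 0, 0]], claw=[10, 14, 20, 30, 30, 30, 30])

```text
t: 26.05
tool_pos: [0.5935, 0.0841, 0.168]
ee_rot: [0.572, -0.568, 0.416, -0.421]
wrist_force: [0.1, -0.2, -0.2]
finger_gap: 0.0299
```

Run:
```python
from h import *
go(.4275+.0219,-.194+.0069,.165)
a=arm.capture("scene");b=arm.capture("top")
crop(a,"pics/g5.png",110,230,180,320,5)
crop(b,"pics/g6.png",110,230,220,380,5)
```

```text
t 26.05 pos [0.5935 0.0841 0.168 ] to (0.44939999999999997, -0.18710000000000002, 0.165) units [ 2.693  0.022 -2.735]
```

View pics/g5.png

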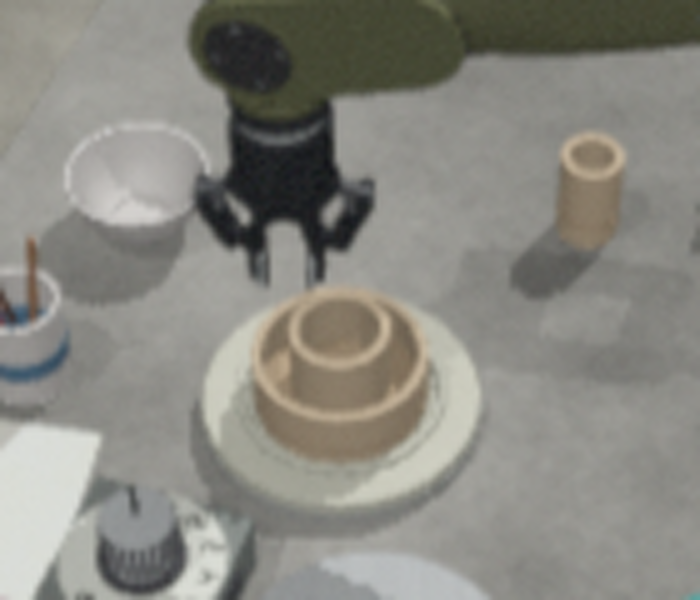

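Emit:
send_rows(delta_pos=[[0.4, 0, -0.4], [0.8, 0, -0.8], [0.9, 0, -0.91]], dr=[[0, 0, 0], [0, 0, 0], [0, 0, 0]], claw=[30, 30, 30])

```text
t: 26.45
tool_pos: [0.5401, -0.0088, 0.1607]
ee_rot: [-0.568, 0.571, -0.42, 0.418]
wrist_force: [0.3, 0.1, -0.8]
finger_gap: 0.0301
```

Emit:
send_rows(delta_pos=[[0.4, 0, -0.4], [0.8, 0, -0.8], [0.9, 0, -0.91]], dr=[[0, 0, 0], [0, 0, 0], [0, 0, 0]], claw=[30, 30, 30])

```text
t: 26.75
tool_pos: [0.4929, -0.0991, 0.1615]
ee_rot: [-0.569, 0.57, -0.42, 0.418]
wrist_force: [0.7, 0.5, 0.5]
finger_gap: 0.0298
```

Emit:
send_rows(delta_pos=[[0.4, 0, -0.4], [0.8, 0, -0.8], [0.88, 0, -0.9], [0.88, 0, -0.9], [0.88, 0, -0.9]], dr=[[0, 0, 0], [0, 0, 0], [0, 0, 0], [0, 0, 0], [0, 0, 0]], claw=[30, 30, 30, 30, 30])

```text
t: 27.25
tool_pos: [0.4478, -0.185, 0.1627]
ee_rot: [0.57, -0.57, 0.419, -0.418]
wrist_force: [0.1, -0.0, -0.1]
finger_gap: 0.0301
```

Run:
```python
from h import *
a=arm.capture("scene");b=arm.capture("top")
for c,n in((a,"s"),(b,"t")):
    for m in arm.masks_of(c,"pot1"):
        for th,x0,y0,z in(("pot1",.556,.07,.025),("pot3",.557,.0734,.033),("pot4",.4275,-.194,0)):
            r=PARTS[th][0]
            x,i=fit(c,m["region"],x0,y0,[(r[0],z,z+r[2])])
            if i>.5: print(n,th,x.round(4),round(i,3))
go(.4275+.0219,-.194+.0069,.08)
crop(a,"pics/h1.png",80,180,250,350,6)
crop(b,"pics/h2.png",110,230,220,380,5)
```

```text
s pot3 [0.5569 0.0678] 0.757
s pot4 [ 0.4257 -0.1956] 0.93
s pot1 [0.5533 0.0741] 0.514
t pot1 [0.5578 0.0739] 0.628
t pot3 [0.5579 0.0745] 0.952
t 27.45 pos [ 0.4481 -0.1847  0.1631] to (0.44939999999999997, -0.18710000000000002, 0.08) units [0.034 1.039 0.006]
```

View pics/h1.png

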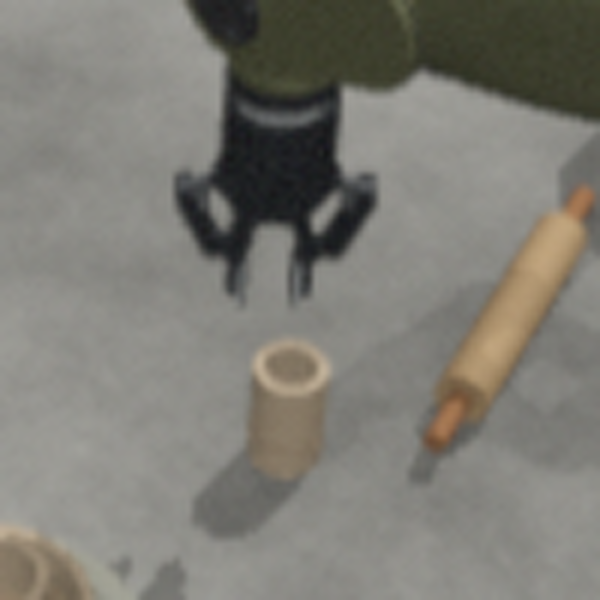

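View pics/h2.png

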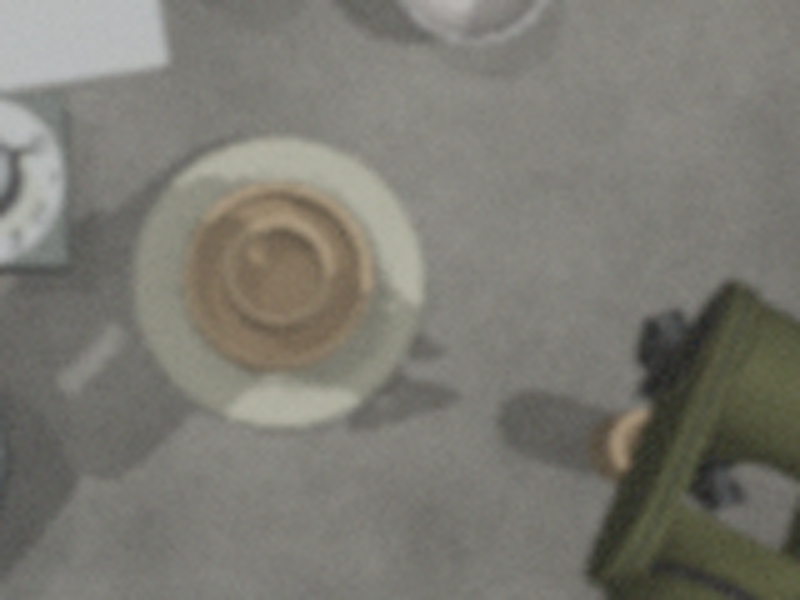

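Emit:
send_rows(delta_pos=[[0.04, 0.2, 0], [0.04, 0.4, 0], [0.04, 0.6, 0], [0.04, 0.7, 0], [0.04, 0.7, 0], [0.04, 0.7, 0]], dr=[[0, 0, 0], [0, 0, 0], [0, 0, 0], [0, 0, 0], [0, 0, 0], [0, 0, 0]], claw=[30, 30, 30, 30, 30, 30])

```text
t: 28.05
tool_pos: [0.449, -0.1887, 0.1078]
ee_rot: [0.57, -0.57, 0.418, -0.418]
wrist_force: [-0.4, 0.4, 0.6]
finger_gap: 0.0301
```

Run:
```python
from h import *
a=arm.capture("scene")
go(.4494,-.1876,.08)
crop(a,"pics/h3.png",100,170,260,330,9)
```

```text
t 28.1 pos [ 0.4492 -0.189   0.1082] to (0.4494, -0.1876, 0.08) units [-0.016  0.353  0.007]
```

View pics/h3.png

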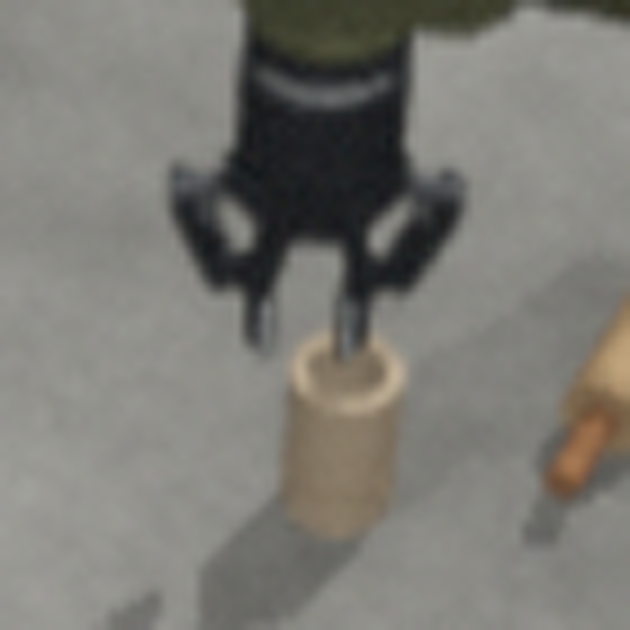

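Emit:
send_rows(delta_pos=[[-0.01, 0.1, 0], [-0.01, 0.2, 0], [-0.01, 0.3, 0], [-0.01, 0.36, 0], [-0.01, 0.36, 0]], dr=[[0, 0, 0], [0, 0, 0], [0, 0, 0], [0, 0, 0], [0, 0, 0]], claw=[30, 30, 30, 30, 30])

```text
t: 28.6
tool_pos: [0.4475, -0.1877, 0.0772]
ee_rot: [-0.57, 0.57, -0.419, 0.417]
wrist_force: [-0.4, -0.6, 0.2]
finger_gap: 0.0299
```

Emit:
send_rows(delta_pos=[[0, 0, 0], [0, 0, 0], [0, 0, 0], [0, 0, 0], [0, 0, 0], [0, 0, 0]], dr=[[0, 0, 0], [0, 0, 0], [0, 0, 0], [0, 0, 0], [0, 0, 0], [0, 0, 0]], claw=[18, 14, 11, 8, 4, 0])

```text
t: 29.2
tool_pos: [0.4488, -0.1883, 0.0791]
ee_rot: [0.57, -0.57, 0.418, -0.419]
wrist_force: [0.6, 0.0, 2.2]
finger_gap: 0.0088
```

Emit:
send_rows(delta_pos=[[0, 0, 0], [0, -0.25, 0], [0, -0.55, 0], [0, -1, 0], [0, -1, 0], [0, -1, 0]], dr=[[0, 0, 0], [0, 0, 0], [0, 0, 0], [0, 0, 0], [0, 0, 0], [0, 0, 0]], claw=[0, 0, 0, 0, 0, 0])

```text
t: 29.8
tool_pos: [0.4483, -0.1882, 0.1588]
ee_rot: [-0.57, 0.57, -0.418, 0.419]
wrist_force: [0.0, -0.1, -1.2]
finger_gap: 0.0088
```

Run:
```python
from h import *
a=arm.capture("scene")
go(.5574+.0219,.0734+.0069,.23)
crop(a,"pics/h4.png",80,170,250,340,7)
```

```text
t 29.85 pos [ 0.4476 -0.1878  0.1575] to (0.5793, 0.08030000000000001, 0.23) units [-2.703 -0.907  2.575]
```

View pics/h4.png

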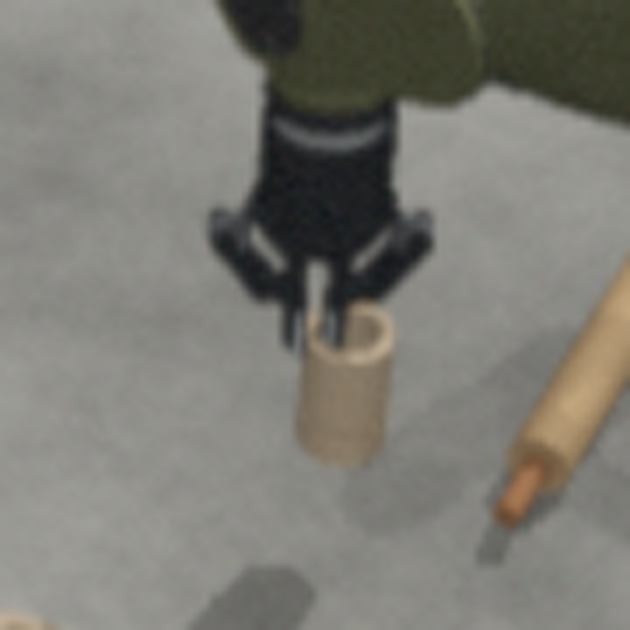

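Emit:
send_rows(delta_pos=[[-0.2, -0.3, 0.2], [-0.5, -0.6, 0.5], [-0.9, -0.9, 0.85], [-0.9, -0.9, 0.85]], dr=[[0, 0, 0], [0, 0, 0], [0, 0, 0], [0, 0, 0]], claw=[0, 0, 0, 0])

```text
t: 30.25
tool_pos: [0.4937, -0.096, 0.2325]
ee_rot: [0.572, -0.57, 0.416, -0.418]
wrist_force: [0.6, -0.9, 0.3]
finger_gap: 0.0085
```

Emit:
send_rows(delta_pos=[[-0.3, 0, 0.3], [-0.6, 0, 0.6], [-0.9, 0, 0.85]], dr=[[0, 0, 0], [0, 0, 0], [0, 0, 0]], claw=[0, 0, 0])

```text
t: 30.55
tool_pos: [0.534, -0.0092, 0.2277]
ee_rot: [-0.569, 0.571, -0.42, 0.417]
wrist_force: [0.1, 0.1, -1.1]
finger_gap: 0.0086
```

Emit:
send_rows(delta_pos=[[-0.3, 0, 0.3], [-0.6, 0, 0.6], [-0.8, 0, 0.8], [-0.9, 0, 0.85], [-0.9, 0, 0.85], [-0.9, 0, 0.85]], dr=[[0, 0, 0], [0, 0, 0], [0, 0, 0], [0, 0, 0], [0, 0, 0], [0, 0, 0]], claw=[0, 0, 0, 0, 0, 0])

```text
t: 31.15
tool_pos: [0.5772, 0.0783, 0.2292]
ee_rot: [-0.569, 0.571, -0.419, 0.418]
wrist_force: [0.2, 0.3, -0.9]
finger_gap: 0.0087
```

Run:
```python
from h import *
go(.578,.080,.2)
```

```text
t 31.15 pos [0.5772 0.0783 0.2292] to (0.578, 0.08, 0.2) units [-0.018  0.365  0.017]
```

Emit:
send_rows(delta_pos=[[-0.02, 0.15, 0.02], [-0.02, 0.3, 0.02], [-0.02, 0.38, 0.02], [-0.02, 0.38, 0.02], [-0.02, 0.38, 0.02]], dr=[[0, 0, 0], [0, 0, 0], [0, 0, 0], [0, 0, 0], [0, 0, 0]], claw=[0, 0, 0, 0, 0])

```text
t: 31.65
tool_pos: [0.5789, 0.0809, 0.1997]
ee_rot: [-0.57, 0.57, -0.419, 0.418]
wrist_force: [-0.5, 0.1, -1.1]
finger_gap: 0.0089
```

Run:
```python
from h import *
a=arm.capture("scene")
go(.578,.080,.12)
p=[proj(a,[.5574+.04*np.cos(t),.0734+.04*np.sin(t),.109]) for t in np.arange(0,6.28,.4)]
f=cv2.resize(a["frame"][130:210,210:290],None,fx=8,fy=8,interpolation=cv2.INTER_CUBIC)
for q in p: cv2.circle(f,(int((q[1]-210+.5)*8),int((q[0]-130+.5)*8)),2,(0,0,255),-1)
cv2.imwrite("pics/h5.png",f)
```

```text
t 31.7 pos [0.5793 0.081  0.2004] to (0.578, 0.08, 0.12) units [ 0.007  1.004 -0.019]
```

View pics/h5.png

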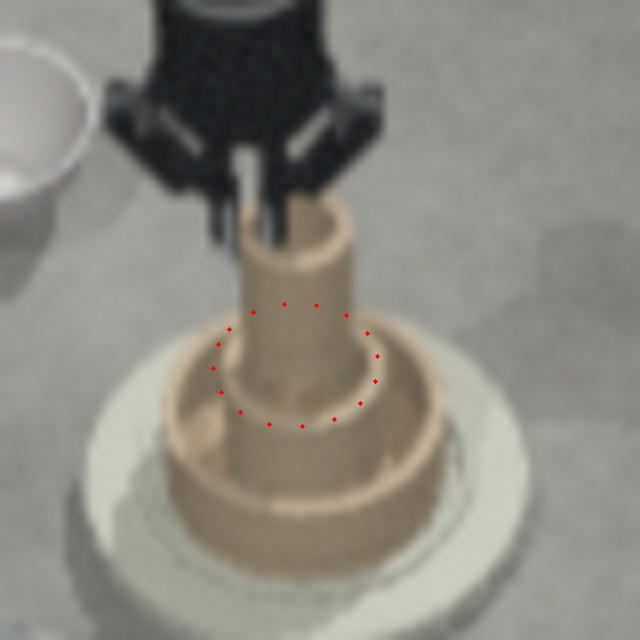

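Emit:
send_rows(delta_pos=[[0, 0, -0.03], [0, 0.1, -0.03], [0, 0.2, -0.03], [0, 0.3, -0.03], [0, 0.35, -0.03], [0, 0.35, -0.03]], dr=[[0, 0, 0], [0, 0, 0], [0, 0, 0], [0, 0, 0], [0, 0, 0], [0, 0, 0]], claw=[0, 0, 0, 0, 0, 0])

```text
t: 32.3
tool_pos: [0.5761, 0.0804, 0.1706]
ee_rot: [-0.57, 0.571, -0.419, 0.418]
wrist_force: [-0.1, -0.1, -0.8]
finger_gap: 0.009
```

Run:
```python
from h import *
a=arm.capture("scene")
go(.578,.080,.12)
crop(a,"pics/h6.png",130,210,210,290,8)
```

```text
t 32.35 pos [0.5765 0.0804 0.1714] to (0.578, 0.08, 0.12) units [0.011 0.642 0.017]
```

View pics/h6.png

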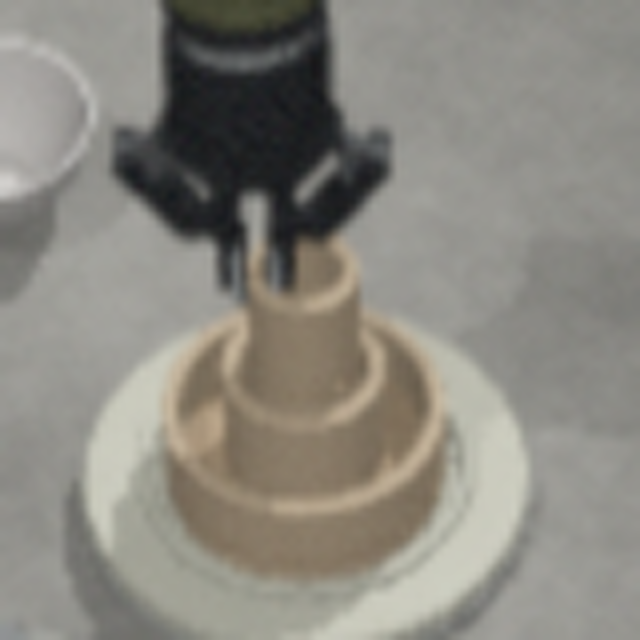

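Pot4's base has entered pot3's mouth (243 to 358 inside 225 to 383) with no contact force. I'll keep lowering.

Emit:
send_rows(delta_pos=[[0, 0.1, 0], [0, 0.2, 0], [0, 0.3, 0], [0, 0.35, 0], [0, 0.35, 0]], dr=[[0, 0, 0], [0, 0, 0], [0, 0, 0], [0, 0, 0], [0, 0, 0]], claw=[0, 0, 0, 0, 0])

```text
t: 32.85
tool_pos: [0.5761, 0.0804, 0.1428]
ee_rot: [-0.57, 0.571, -0.419, 0.418]
wrist_force: [0.3, 0.5, -1.1]
finger_gap: 0.0086
```

Emit:
send_rows(delta_pos=[[0, 0.08, 0], [0, 0.16, 0], [0, 0.22, 0], [0, 0.25, 0], [0, 0.25, 0]], dr=[[0, 0, 0], [0, 0, 0], [0, 0, 0], [0, 0, 0], [0, 0, 0]], claw=[0, 0, 0, 0, 0])

```text
t: 33.35
tool_pos: [0.5765, 0.0804, 0.1235]
ee_rot: [-0.57, 0.57, -0.419, 0.418]
wrist_force: [-0.4, 0.7, -1.3]
finger_gap: 0.0088
```

Emit:
send_rows(delta_pos=[[0, 0.015, 0], [0, 0.03, 0], [0, 0.045, 0], [0, 0.045, 0]], dr=[[0, 0, 0], [0, 0, 0], [0, 0, 0], [0, 0, 0]], claw=[0, 0, 0, 0])

```text
t: 33.75
tool_pos: [0.5768, 0.0804, 0.1204]
ee_rot: [-0.57, 0.57, -0.418, 0.418]
wrist_force: [0.5, -0.1, -0.3]
finger_gap: 0.0087
```

Emit:
send_rows(delta_pos=[[0, 0.015, 0], [0, 0.03, 0], [0, 0.03, 0]], dr=[[0, 0, 0], [0, 0, 0], [0, 0, 0]], claw=[0, 0, 0])

```text
t: 34.05
tool_pos: [0.5778, 0.0805, 0.12]
ee_rot: [0.571, -0.57, 0.418, -0.419]
wrist_force: [-1.9, -0.1, 5.7]
finger_gap: 0.0086
```

Emit:
send_rows(delta_pos=[[0, 0, 0], [0, -0.02, 0], [0, -0.02, 0], [0, -0.02, 0], [0, -0.3, 0], [0, -0.7, 0], [0, -1, 0], [0, -1, 0]], dr=[[0, 0, 0], [0, 0, 0], [0, 0, 0], [0, 0, 0], [0, 0, 0], [0, 0, 0], [0, 0, 0], [0, 0, 0]], claw=[10, 14, 18, 22, 22, 22, 22, 22])

```text
t: 34.85
tool_pos: [0.5792, 0.0805, 0.2027]
ee_rot: [0.572, -0.568, 0.416, -0.42]
wrist_force: [-0.0, -0.7, 0.6]
finger_gap: 0.022
```

Run:
```python
from h import *
a=arm.capture("scene");b=arm.capture("top")
go(.422,.374,.26)
crop(a,"pics/i1.png",130,290,200,320,5)
for c,n in((a,"s"),(b,"t")):
    for m in arm.masks_of(c,"hood"):
        x,i=fit(c,m["region"],*ray(c,m["point"],.13)[:2],PARTS["hood"])
        if i>.5: print(n,x.round(4),round(i,3))
    for m in arm.landmark_of(c,"hood_knob"): print(n,np.round(m["point"],1),ray(c,m["point"],.156).round(4))
```

```text
t 34.95 pos [0.5768 0.0804 0.1981] to (0.422, 0.374, 0.26) units [-4.081 -0.775 -0.745]
s [0.4201 0.3726] 0.974
s [0.6929 0.5002] 0.978
s [0.1587 0.3124] 0.979
s [0.3416 0.6387] 0.977
s [242.9 334.4] [0.1641 0.2999 0.156 ]
s [237.  253.6] [0.4248 0.3651 0.156 ]
s [247.3 161.7] [0.698  0.5024 0.156 ]
s [314.9 250.4] [0.3416 0.6296 0.156 ]
t [0.162  0.3123] 0.97
t [0.6967 0.5019] 0.978
t [0.4231 0.3745] 0.976
t [0.3439 0.6398] 0.957
t [126.5 154.4] [0.6843 0.4983 0.156 ]
t [277.9 204.2] [0.1615 0.3228 0.156 ]
t [224.7 112.7] [0.344  0.6365 0.156 ]
t [203.3 188.8] [0.4156 0.3768 0.156 ]
```

View pics/i1.png

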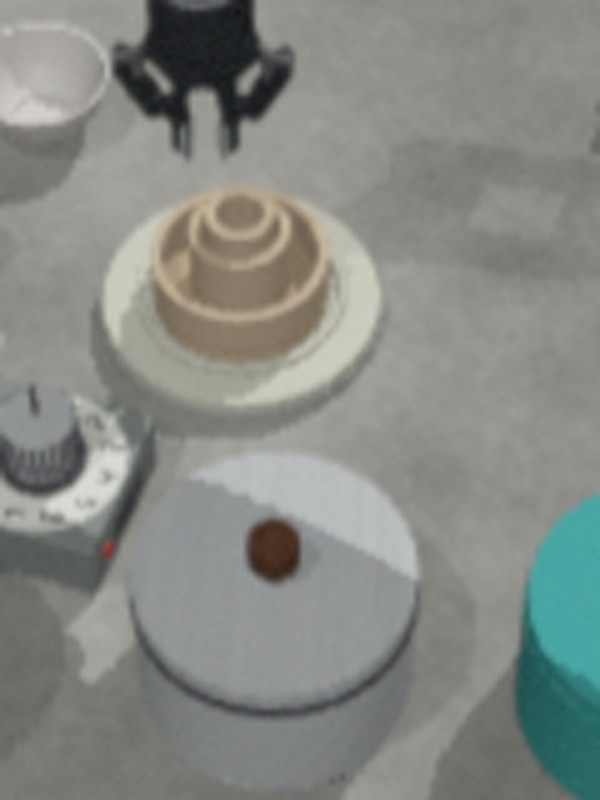

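Emit:
send_rows(delta_pos=[[0, -0.4, 0], [-0.4, -0.77, -0.1], [-0.85, -0.77, -0.15], [-0.85, -0.77, -0.15]], dr=[[0, 0, 0], [0, 0, 0], [0, 0, 0], [0, 0, 0]], claw=[60, 60, 60, 60])

```text
t: 35.55
tool_pos: [0.5439, 0.1443, 0.2601]
ee_rot: [0.571, -0.57, 0.417, -0.417]
wrist_force: [-0.4, 0.1, -1.2]
finger_gap: 0.0597
```

Emit:
send_rows(delta_pos=[[-0.5, 0, -0.07], [-1, 0, -0.18]], dr=[[0, 0, 0], [0, 0, 0]], claw=[60, 60])

```text
t: 35.75
tool_pos: [0.5067, 0.2136, 0.258]
ee_rot: [-0.569, 0.57, -0.419, 0.418]
wrist_force: [0.8, 0.5, 0.2]
finger_gap: 0.0602
```

Emit:
send_rows(delta_pos=[[-0.5, 0, -0.07], [-1, 0, -0.18]], dr=[[0, 0, 0], [0, 0, 0]], claw=[60, 60])

```text
t: 35.95
tool_pos: [0.4686, 0.2862, 0.258]
ee_rot: [-0.569, 0.571, -0.419, 0.418]
wrist_force: [1.1, 0.1, 0.7]
finger_gap: 0.0599
```

Emit:
send_rows(delta_pos=[[-0.5, 0, -0.07], [-1, 0, -0.18], [-1.0, 0, -0.2], [-1, 0, -0.2]], dr=[[0, 0, 0], [0, 0, 0], [0, 0, 0], [0, 0, 0]], claw=[60, 60, 60, 60])

```text
t: 36.35
tool_pos: [0.4296, 0.3571, 0.2582]
ee_rot: [-0.57, 0.571, -0.418, 0.418]
wrist_force: [0.6, 0.2, 0.1]
finger_gap: 0.0601
```

Run:
```python
from h import *
go(.4216,.3735,.20)
```

```text
t 36.35 pos [0.4296 0.3571 0.2582] to (0.4216, 0.3735, 0.2) units [-0.227  0.727 -0.032]
```

Emit:
send_rows(delta_pos=[[-0.15, 0.2, -0.03], [-0.23, 0.45, -0.03], [-0.23, 0.7, -0.03], [-0.23, 0.73, -0.03], [-0.23, 0.73, -0.03]], dr=[[0, 0, 0], [0, 0, 0], [0, 0, 0], [0, 0, 0], [0, 0, 0]], claw=[60, 60, 60, 60, 60])

```text
t: 36.85
tool_pos: [0.4222, 0.373, 0.1996]
ee_rot: [-0.569, 0.571, -0.419, 0.418]
wrist_force: [0.5, 0.5, -0.3]
finger_gap: 0.06
```

Run:
```python
from h import *
a=arm.capture("scene")
go(.4216,.3735,.147)
crop(a,"pics/j1.png",190,280,210,300,7)
```

```text
t 36.9 pos [0.4228 0.3735 0.2011] to (0.4216, 0.3735, 0.147) units [-0.004  0.676 -0.013]
```

View pics/j1.png

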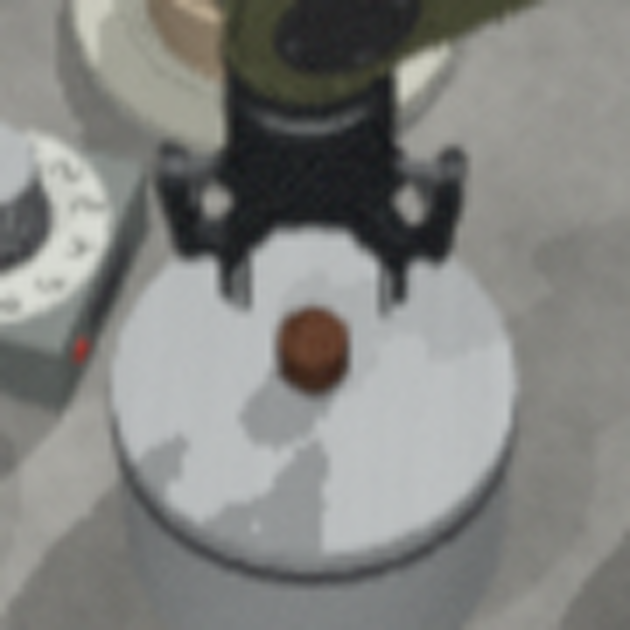

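Emit:
send_rows(delta_pos=[[0, 0.2, 0], [0, 0.4, 0], [0, 0.55, 0], [0, 0.66, 0], [0, 0.66, 0]], dr=[[0, 0, 0], [0, 0, 0], [0, 0, 0], [0, 0, 0], [0, 0, 0]], claw=[60, 60, 60, 60, 60])

```text
t: 37.4
tool_pos: [0.4213, 0.3732, 0.1461]
ee_rot: [-0.569, 0.571, -0.419, 0.418]
wrist_force: [-0.2, -0.6, 0.4]
finger_gap: 0.0599
```

Emit:
send_rows(delta_pos=[[0, 0, 0], [0, 0, 0], [0, 0, 0], [0, 0, 0], [0, 0, 0], [0, 0, 0]], dr=[[0, 0, 0], [0, 0, 0], [0, 0, 0], [0, 0, 0], [0, 0, 0], [0, 0, 0]], claw=[45, 40, 37, 34, 28, 28])

```text
t: 38.0
tool_pos: [0.4229, 0.3744, 0.1497]
ee_rot: [0.571, -0.57, 0.418, -0.418]
wrist_force: [-0.6, -0.5, 6.3]
finger_gap: 0.0341
```

Run:
```python
from h import *
a=arm.capture("scene")
go(.4216,.3735,.147)
crop(a,"pics/j2.png",190,280,210,300,7)
```

```text
t 38.05 pos [0.4229 0.3744 0.1497] to (0.4216, 0.3735, 0.147) units [ 0.006  0.034 -0.019]
```

View pics/j2.png

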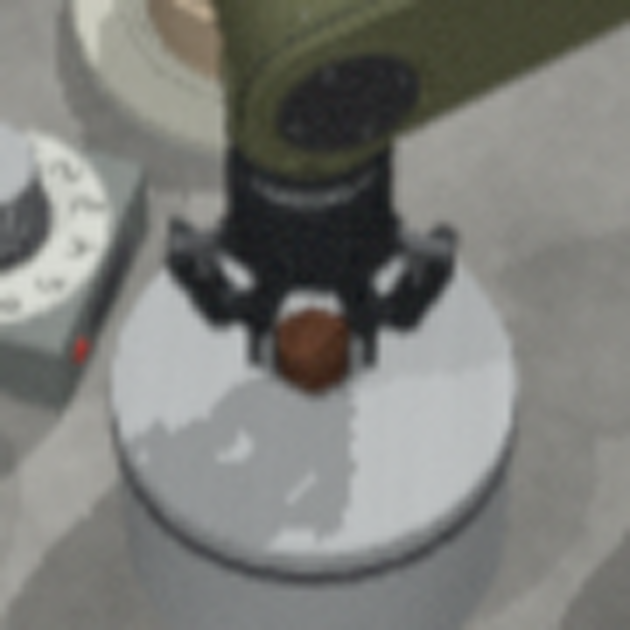

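Emit:
send_rows(delta_pos=[[0, -0.1, 0], [0, -0.2, 0], [0, -0.4, 0], [0, -0.7, 0], [0, -1, 0], [0, -1, 0]], dr=[[0, 0, 0], [0, 0, 0], [0, 0, 0], [0, 0, 0], [0, 0, 0], [0, 0, 0]], claw=[28, 28, 28, 28, 28, 28])

```text
t: 38.65
tool_pos: [0.4243, 0.3754, 0.2336]
ee_rot: [0.573, -0.567, 0.417, -0.419]
wrist_force: [0.3, 1.3, -6.0]
finger_gap: 0.0344
```

Emit:
send_rows(delta_pos=[[0, -0.3, 0], [0, -0.6, 0], [0, -0.9, 0], [0, -1, 0], [0, -1, 0], [0, -1, 0]], dr=[[0, 0, 0], [0, 0, 0], [0, 0, 0], [0, 0, 0], [0, 0, 0], [0, 0, 0]], claw=[28, 28, 28, 28, 28, 28])

```text
t: 39.25
tool_pos: [0.4218, 0.3736, 0.3064]
ee_rot: [-0.569, 0.571, -0.419, 0.418]
wrist_force: [-1.0, -0.5, -8.3]
finger_gap: 0.0342
```

Run:
```python
from h import *
a=arm.capture("scene");b=arm.capture("top")
go(.556,.0715,.315)
dz=arm.state()["tool_pos"][2]-.1497
for c,n in((a,"s"),(b,"t")):
    for m in arm.masks_of(c,"hood"):
        x,i=fit(c,m["region"],.4229,.3744,[(r,p+dz,q+dz) for r,p,q in PARTS["hood"]])
        if i>.5: print(n,x.round(4),round(i,3))
cv2.imwrite("pics/j3.png",a["frame"])
```

```text
t 39.35 pos [0.4216 0.3735 0.3059] to (0.556, 0.0715, 0.315) units [ 4.105 -0.111  0.469]
s [0.4179 0.3725] 0.82
```

View pics/j3.png

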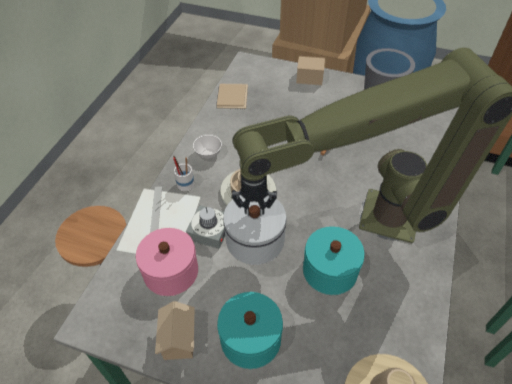

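Emit:
send_rows(delta_pos=[[0.15, -0.1, 0.02], [0.45, -0.1, 0.05], [0.82, -0.1, 0.09]], dr=[[0, 0, 0], [0, 0, 0], [0, 0, 0]], claw=[28, 28, 28])

```text
t: 39.75
tool_pos: [0.4494, 0.313, 0.3174]
ee_rot: [0.571, -0.57, 0.418, -0.418]
wrist_force: [0.9, 0.0, -8.0]
finger_gap: 0.0339
```

Emit:
send_rows(delta_pos=[[0.4, 0, 0.05], [0.82, 0, 0.09]], dr=[[0, 0, 0], [0, 0, 0]], claw=[28, 28])

```text
t: 39.95
tool_pos: [0.4761, 0.2515, 0.3171]
ee_rot: [0.57, -0.57, 0.418, -0.419]
wrist_force: [-0.0, 1.0, -6.6]
finger_gap: 0.0343
```

Emit:
send_rows(delta_pos=[[0.4, 0, 0.05], [0.82, 0, 0.09]], dr=[[0, 0, 0], [0, 0, 0]], claw=[28, 28])

```text
t: 40.15
tool_pos: [0.5027, 0.1908, 0.3172]
ee_rot: [0.57, -0.57, 0.418, -0.419]
wrist_force: [0.3, 0.2, -7.1]
finger_gap: 0.0338
```

Emit:
send_rows(delta_pos=[[0.4, 0, 0.05], [0.82, 0, 0.09]], dr=[[0, 0, 0], [0, 0, 0]], claw=[28, 28])

```text
t: 40.35
tool_pos: [0.5291, 0.1303, 0.3171]
ee_rot: [0.57, -0.57, 0.418, -0.419]
wrist_force: [0.3, 0.7, -7.2]
finger_gap: 0.0338
```

Emit:
send_rows(delta_pos=[[0.35, 0, 0.05], [0.6, 0, 0.07], [0.75, 0, 0.09], [0.82, 0, 0.09], [0.82, 0, 0.09], [0.82, 0, 0.09]], dr=[[0, 0, 0], [0, 0, 0], [0, 0, 0], [0, 0, 0], [0, 0, 0], [0, 0, 0]], claw=[28, 28, 28, 28, 28, 28])

```text
t: 40.95
tool_pos: [0.5549, 0.0726, 0.3166]
ee_rot: [0.57, -0.57, 0.418, -0.418]
wrist_force: [-0.1, 0.4, -8.0]
finger_gap: 0.034
```

Run:
```python
from h import *
a=arm.capture("scene");b=arm.capture("top")
go(.556,.0715,.315)
dz=arm.state()["tool_pos"][2]-.1497
for c,n in((a,"s"),(b,"t")):
    for m in arm.masks_of(c,"hood"):
        x,i=fit(c,m["region"],.556,.0715,[(r,p+dz,q+dz) for r,p,q in PARTS["hood"]])
        if i>.5: print(n,x.round(4),round(i,3))
    for m in arm.masks_of(c,"hearth"):
        x,i=fit(c,m["region"],.556,.0715,PARTS["hearth"])
        if i>.5: print(n,"hearth",x.round(4),round(i,3))
crop(a,"pics/j4.png",100,240,170,330,5)
```

```text
t 41.05 pos [0.5549 0.0728 0.3166] to (0.556, 0.0715, 0.315) units [0.02  0.02  0.009]
s [0.5506 0.0733] 0.867
```

View pics/j4.png

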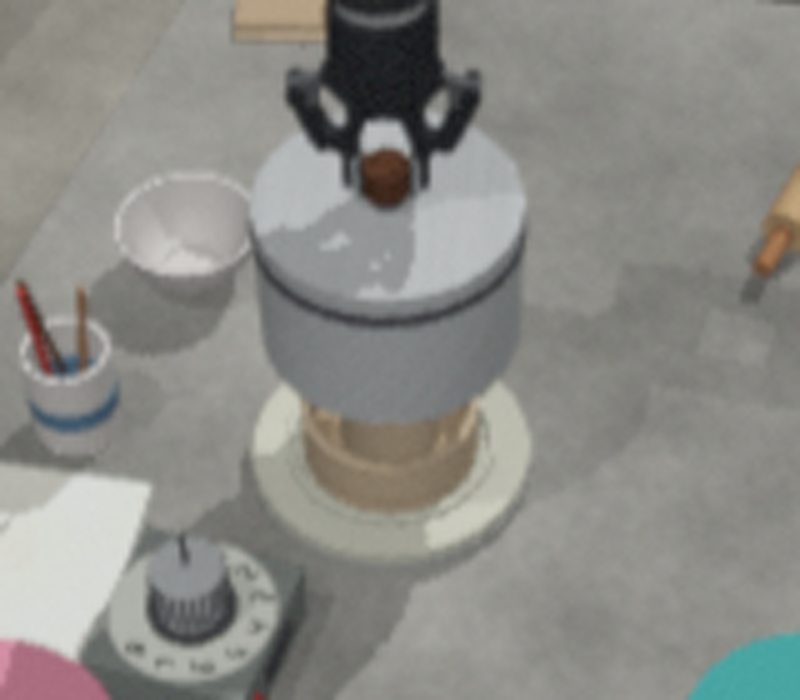

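Emit:
send_rows(delta_pos=[[0.015, 0.2, 0.015], [0.015, 0.4, 0.015], [0.015, 0.65, 0.015], [0.015, 0.9, 0.015], [0.015, 1, 0.015], [0.015, 1, 0.015]], dr=[[0, 0, 0], [0, 0, 0], [0, 0, 0], [0, 0, 0], [0, 0, 0], [0, 0, 0]], claw=[28, 28, 28, 28, 28, 28])

```text
t: 41.85
tool_pos: [0.5551, 0.0711, 0.2332]
ee_rot: [-0.569, 0.571, -0.42, 0.417]
wrist_force: [0.4, 0.1, -7.2]
finger_gap: 0.0347
```

Emit:
send_rows(delta_pos=[[0, 0.15, 0], [0, 0.3, 0], [0, 0.42, 0], [0, 0.5, 0], [0, 0.5, 0], [0, 0.5, 0]], dr=[[0, 0, 0], [0, 0, 0], [0, 0, 0], [0, 0, 0], [0, 0, 0], [0, 0, 0]], claw=[28, 28, 28, 28, 28, 28])

```text
t: 42.45
tool_pos: [0.5568, 0.0712, 0.1966]
ee_rot: [0.57, -0.57, 0.418, -0.418]
wrist_force: [-0.1, 0.3, -8.6]
finger_gap: 0.0344
```

Run:
```python
from h import *
a=arm.capture("scene");b=arm.capture("top")
go(.5565,.072,.175)
dz=arm.state()["tool_pos"][2]-.1497
for c,n in((a,"s"),(b,"t")):
    for m in arm.masks_of(c,"hood"):
        x,i=fit(c,m["region"],.556,.0715,[(r,p+dz,q+dz) for r,p,q in PARTS["hood"]])
        if i>.5: print(n,x.round(4),round(i,3))
crop(a,"pics/j5.png",120,230,190,310,6)
crop(b,"pics/j6.png",110,230,200,360,5)
```

```text
t 42.55 pos [0.5572 0.0711 0.1973] to (0.5565, 0.072, 0.175) units [-0.013  0.279 -0.005]
s [0.5519 0.0729] 0.882
```

View pics/j5.png

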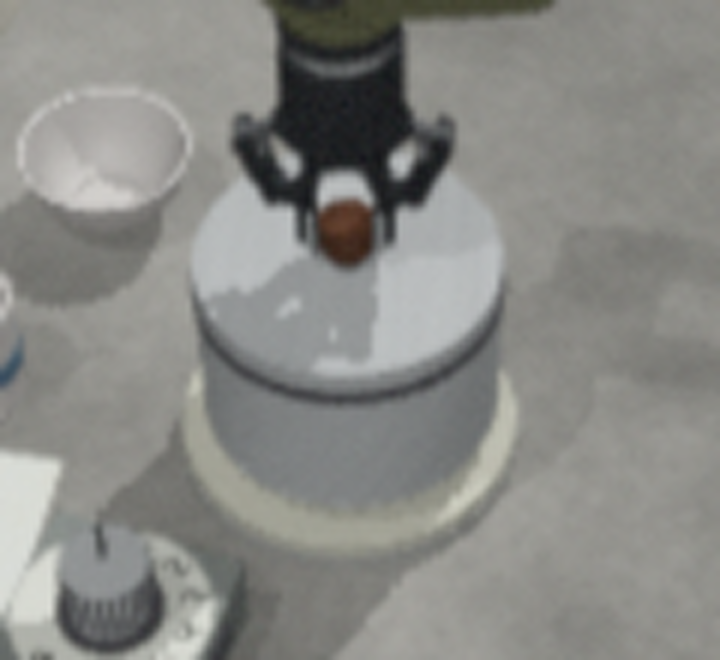

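View pics/j6.png

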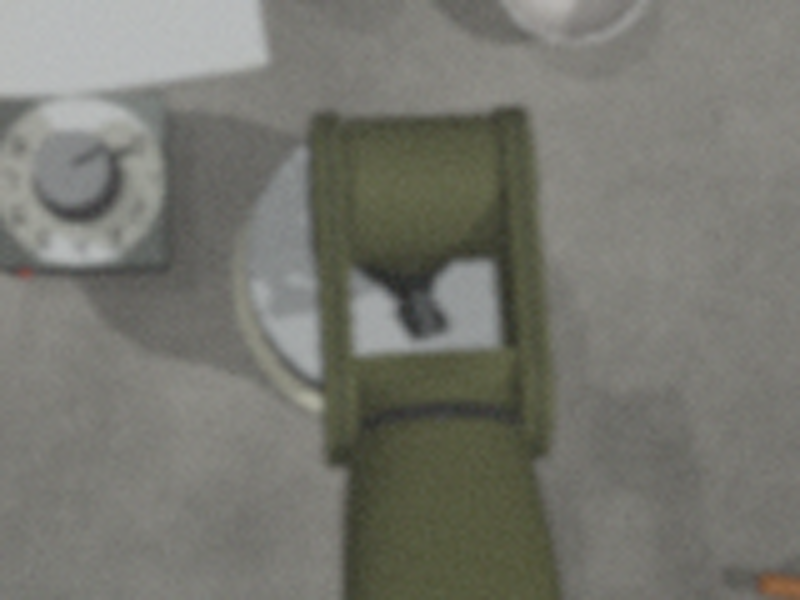

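Emit:
send_rows(delta_pos=[[-0.01, 0.06, 0], [-0.01, 0.11, 0], [-0.01, 0.14, 0], [-0.01, 0.17, 0], [-0.01, 0.2, 0], [-0.01, 0.2, 0]], dr=[[0, 0, 0], [0, 0, 0], [0, 0, 0], [0, 0, 0], [0, 0, 0], [0, 0, 0]], claw=[28, 28, 28, 28, 28, 28])

```text
t: 43.25
tool_pos: [0.5561, 0.0719, 0.1799]
ee_rot: [-0.57, 0.57, -0.419, 0.418]
wrist_force: [-0.1, 0.2, -7.5]
finger_gap: 0.0342
```

No force at 0.180, so the edge is already past the kerb top.

Emit:
send_rows(delta_pos=[[0, 0.02, 0], [0, 0.035, 0], [0, 0.05, 0], [0, 0.06, 0], [0, 0.06, 0]], dr=[[0, 0, 0], [0, 0, 0], [0, 0, 0], [0, 0, 0], [0, 0, 0]], claw=[28, 28, 28, 28, 28])

```text
t: 43.75
tool_pos: [0.5563, 0.0719, 0.1756]
ee_rot: [-0.57, 0.57, -0.418, 0.418]
wrist_force: [0.1, -0.1, -8.0]
finger_gap: 0.0343
```

Emit:
send_rows(delta_pos=[[0, 0.01, 0], [0, 0.02, 0], [0, 0.03, 0], [0, 0.03, 0]], dr=[[0, 0, 0], [0, 0, 0], [0, 0, 0], [0, 0, 0]], claw=[28, 28, 28, 28])

```text
t: 44.15
tool_pos: [0.5566, 0.0718, 0.1749]
ee_rot: [-0.57, 0.57, -0.418, 0.418]
wrist_force: [-4.2, -1.6, 2.4]
finger_gap: 0.0345
```

Emit:
send_rows(delta_pos=[[0, 0, 0], [0, 0, 0], [0, 0, 0], [0, 0, 0], [0, 0, 0], [0, -0.3, 0], [0, -0.7, 0], [0, -1, 0], [0, -1, 0]], dr=[[0, 0, 0], [0, 0, 0], [0, 0, 0], [0, 0, 0], [0, 0, 0], [0, 0, 0], [0, 0, 0], [0, 0, 0], [0, 0, 0]], claw=[36, 40, 48, 58, 58, 60, 60, 60, 60])

```text
t: 45.05
tool_pos: [0.5588, 0.072, 0.2584]
ee_rot: [0.572, -0.568, 0.416, -0.421]
wrist_force: [0.5, 0.3, 1.3]
finger_gap: 0.0605
```

Run:
```python
from h import *
a=arm.capture("scene");b=arm.capture("top")
go(.6326,.2957,.2)
for c,n in((a,"s"),(b,"t")):
    for m in arm.masks_of(c,"hood"):
        x,i=fit(c,m["region"],.556,.0715,[(r,p+.025,q+.025) for r,p,q in PARTS["hood"]])
        if i>.5: print(n,x.round(4),round(i,3))
crop(a,"pics/k1.png",120,230,190,310,6)
```

```text
t 45.15 pos [0.5567 0.0719 0.2536] to (0.6326, 0.2957, 0.2) units [-2.384  0.671  1.744]
s [0.554  0.0708] 0.97
```

View pics/k1.png

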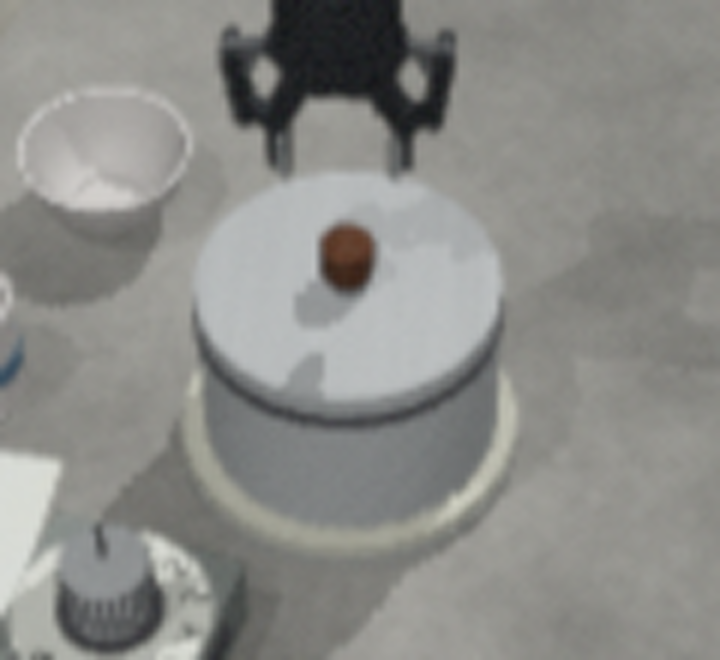

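Emit:
send_rows(delta_pos=[[-0.4, 0, 0.3], [-0.8, 0, 0.58], [-0.8, 0, 0.58], [-0.8, 0, 0.58], [-0.8, 0, 0.58], [-0.8, 0, 0.58]], dr=[[0, -0.045, 0], [0, -0.09, 0], [0, -0.135, 0], [0, -0.18, 0], [0, -0.22, 0], [0, -0.22, 0]], claw=[80, 80, 80, 80, 80, 80])

```text
t: 45.85
tool_pos: [0.5807, 0.1469, 0.2511]
ee_rot: [-0.678, 0.679, -0.202, 0.199]
wrist_force: [0.1, 0.4, 0.1]
finger_gap: 0.0798
```

Run:
```python
from h import *
go(.6326,.2957,.2); print(rot().as_matrix().round(3),arm.state()["joint_pos"])
```

```text
t 45.85 pos [0.5807 0.1469 0.2511] to (0.6326, 0.2957, 0.2) units [-0.465  0.636  1.915]
[[ 0.839 -0.003  0.544]
 [-0.544 -0.001  0.839]
 [-0.003 -1.    -0.002]] [ 1.58182616e-01  7.33241993e-03  1.75269955e+00 -1.83707375e-05
  1.38499539e+00 -8.37736081e-01]
```

Emit:
send_rows(delta_pos=[[-0.12, 0, 0.5], [-0.23, 0, 0.95], [-0.23, 0, 0.95]], dr=[[0, 0, 0], [0, 0, 0], [0, 0, 0]], claw=[80, 80, 80])

```text
t: 46.15
tool_pos: [0.6074, 0.2236, 0.2516]
ee_rot: [0.678, -0.678, 0.201, -0.2]
wrist_force: [-0.2, 0.3, -0.4]
finger_gap: 0.0802
```

Emit:
send_rows(delta_pos=[[-0.12, 0, 0.5], [-0.23, 0.3, 0.96], [-0.23, 0.64, 0.96], [-0.23, 0.64, 0.96], [-0.23, 0.64, 0.96]], dr=[[0, 0, 0], [0, 0, 0], [0, 0, 0], [0, 0, 0], [0, 0, 0]], claw=[80, 80, 80, 80, 80])

```text
t: 46.65
tool_pos: [0.633, 0.2942, 0.2008]
ee_rot: [-0.677, 0.679, -0.202, 0.2]
wrist_force: [0.3, 0.2, 0.9]
finger_gap: 0.0803
```

Run:
```python
from h import *
go(.6326,.2957,.087)
```

```text
t 46.65 pos [0.633  0.2942 0.2008] to (0.6326, 0.2957, 0.087) units [-0.012  1.422  0.016]
```

Emit:
send_rows(delta_pos=[[-0.01, 0.4, 0.01], [-0.01, 0.8, 0.01], [-0.01, 0.8, 0.01], [-0.01, 0.8, 0.01]], dr=[[0, 0, 0], [0, 0, 0], [0, 0, 0], [0, 0, 0]], claw=[80, 80, 80, 80])

```text
t: 47.05
tool_pos: [0.6339, 0.2956, 0.1396]
ee_rot: [0.678, -0.678, 0.201, -0.201]
wrist_force: [0.5, 0.5, 0.7]
finger_gap: 0.0804
```

Run:
```python
from h import *
a=arm.capture("scene")
go(.6326,.2957,.087)
crop(a,"pics/l1.png",180,260,170,250,8)
```

```text
t 47.1 pos [0.6347 0.2961 0.1411] to (0.6326, 0.2957, 0.087) units [-0.021  0.676 -0.021]
```

View pics/l1.png

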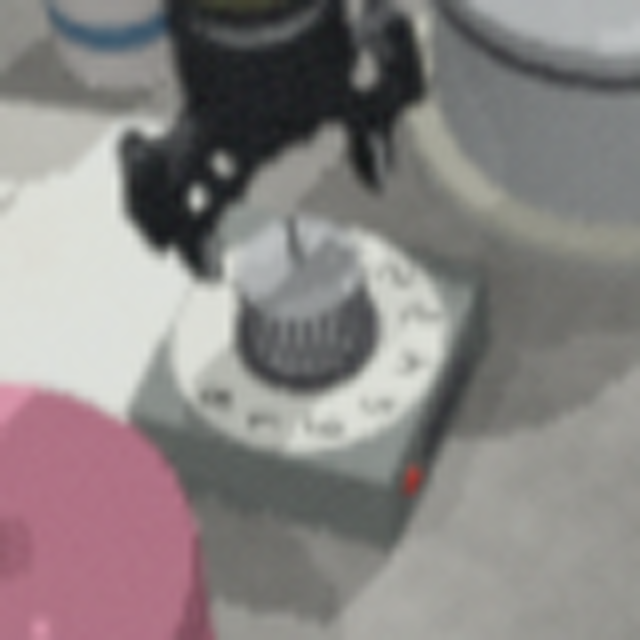

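Emit:
send_rows(delta_pos=[[-0.015, 0.3, -0.015], [-0.015, 0.6, -0.015], [-0.015, 0.67, -0.015], [-0.015, 0.67, -0.015]], dr=[[0, 0, 0], [0, 0, 0], [0, 0, 0], [0, 0, 0]], claw=[80, 80, 80, 80])

```text
t: 47.5
tool_pos: [0.6322, 0.2959, 0.0856]
ee_rot: [0.678, -0.678, 0.2, -0.201]
wrist_force: [-0.5, -0.5, 0.2]
finger_gap: 0.0803
```

Emit:
send_rows(delta_pos=[[0, 0, 0], [0, 0, 0], [0, 0, 0], [0, 0, 0], [0, 0, 0], [0, 0, 0]], dr=[[0, 0, 0], [0, 0, 0], [0, 0, 0], [0, 0, 0], [0, 0, 0], [0, 0, 0]], claw=[64, 60, 58, 58, 58, 58])

```text
t: 48.1
tool_pos: [0.6318, 0.2959, 0.0846]
ee_rot: [0.678, -0.678, 0.2, -0.2]
wrist_force: [0.1, 0.1, -0.9]
finger_gap: 0.0581
```

Emit:
send_rows(delta_pos=[[0, 0, 0], [0, 0, 0], [0, 0, 0], [0, 0, 0]], dr=[[0, 0, 0], [0, 0, 0], [0, 0, 0], [0, 0, 0]], claw=[56, 54, 50, 50])

```text
t: 48.5
tool_pos: [0.6321, 0.2962, 0.0851]
ee_rot: [0.678, -0.678, 0.2, -0.201]
wrist_force: [-0.6, 1.2, 2.4]
finger_gap: 0.0551
```

Emit:
send_rows(delta_pos=[[0, 0, 0], [0, 0, 0], [0, 0, 0], [0, 0, 0], [0, 0, 0], [0, 0, 0], [0, 0, 0], [0, 0, 0], [0, 0, 0], [0, 0, 0], [0, 0, 0]], dr=[[0, 0.02, 0], [0, 0.065, 0], [0, 0.11, 0], [0, 0.155, 0], [0, 0.2, 0], [0, 0.245, 0], [0, 0.29, 0], [0, 0.335, 0], [0, 0.38, 0], [0, 0.4167, 0], [0, 0.4167, 0]], claw=[50, 50, 50, 50, 50, 50, 50, 50, 50, 50, 50])

```text
t: 49.6
tool_pos: [0.6329, 0.2965, 0.0851]
ee_rot: [-0.417, 0.415, -0.572, 0.572]
wrist_force: [4.3, 3.1, 0.6]
finger_gap: 0.055
```

Emit:
send_rows(delta_pos=[[0, 0, 0], [0, 0, 0], [0, 0, 0], [0, 0, 0], [0, 0, 0], [0, 0, 0], [0, 0, 0], [0, 0, 0], [0, 0, 0], [0, 0, 0], [0, 0, 0], [0, 0, 0]], dr=[[0, 0.02, 0], [0, 0.065, 0], [0, 0.11, 0], [0, 0.155, 0], [0, 0.2, 0], [0, 0.245, 0], [0, 0.29, 0], [0, 0.335, 0], [0, 0.38, 0], [0, 0.4167, 0], [0, 0.4167, 0], [0, 0.4167, 0]], claw=[50, 50, 50, 50, 50, 50, 50, 50, 50, 50, 50, 50])

```text
t: 50.8
tool_pos: [0.6335, 0.2957, 0.0851]
ee_rot: [-0.016, 0.019, 0.707, -0.707]
wrist_force: [6.3, 0.0, 0.1]
finger_gap: 0.0549
```

Run:
```python
from h import *
s=arm.state();M=rot().as_matrix();print(s["t"],np.degrees(np.arctan2(M[1,2],M[0,2])),s["wrist_force"],s["joint_pos"][5])
a=arm.capture("scene")
crop(a,"pics/l2.png",180,260,170,250,8)
```

```text
50.8 -92.80966844072499 [6.32800992 0.03230457 0.09311916] 1.9808289075117764
```

View pics/l2.png

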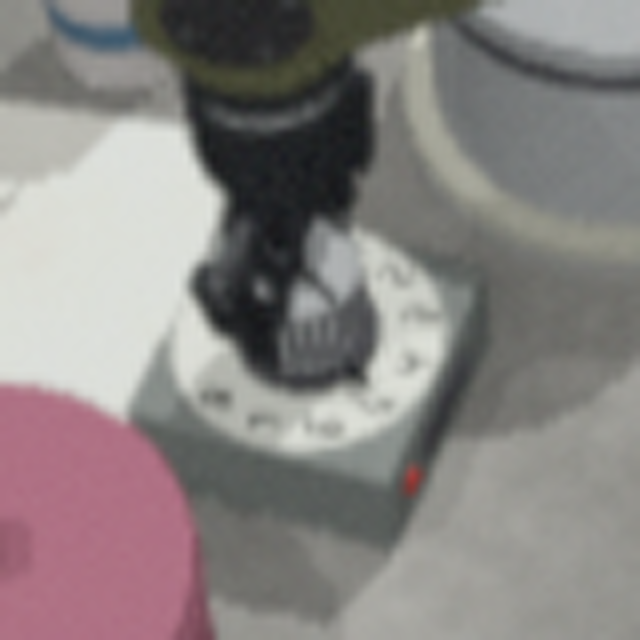

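Emit:
send_rows(delta_pos=[[0, 0, 0], [0, 0, 0], [0, 0, 0], [0, 0, 0], [0, -0.5, 0], [0, -1, 0], [0, -1, 0]], dr=[[0, 0, 0], [0, 0, 0], [0, 0, 0], [0, 0, 0], [0, 0, 0], [0, 0, 0], [0, 0, 0]], claw=[58, 65, 75, 80, 80, 80, 80])

```text
t: 51.55
tool_pos: [0.6354, 0.2973, 0.1728]
ee_rot: [-0.014, 0.022, 0.709, -0.705]
wrist_force: [1.0, -0.8, 1.4]
finger_gap: 0.08
```

Emit:
send_rows(delta_pos=[[-0.2, -0.5, 0], [-0.5, -0.9, 0], [-1, -0.9, 0], [-1, -0.9, 0], [-1, -0.9, 0]], dr=[[0, 0, 0], [0, 0, 0], [0, 0, 0], [0, 0, 0], [0, 0, 0]], claw=[80, 80, 80, 80, 80])

```text
t: 52.05
tool_pos: [0.7117, 0.2914, 0.2351]
ee_rot: [0.019, -0.018, -0.707, 0.707]
wrist_force: [0.5, 0.0, -0.6]
finger_gap: 0.0799
```

Run:
```python
from h import *
s=arm.state();print(s["t"],s["tool_pos"])
a=arm.capture("scene");b=arm.capture("top")
crop(a,"pics/m1.png",120,270,170,320,5)
cv2.imwrite("pics/m2.png",b["frame"])
for m in arm.masks_of(b,"hood")+arm.masks_of(b,"hearth"):
    x,i=fit(b,m["region"],.556,.0715,[(r,p+.025,q+.025) for r,p,q in PARTS["hood"]])
    if i>.3: print(x,i)
```

```text
52.05 [0.71169039 0.29140415 0.23505159]
[0.55773368 0.07260209] 0.972699188160069
```

View pics/m1.png

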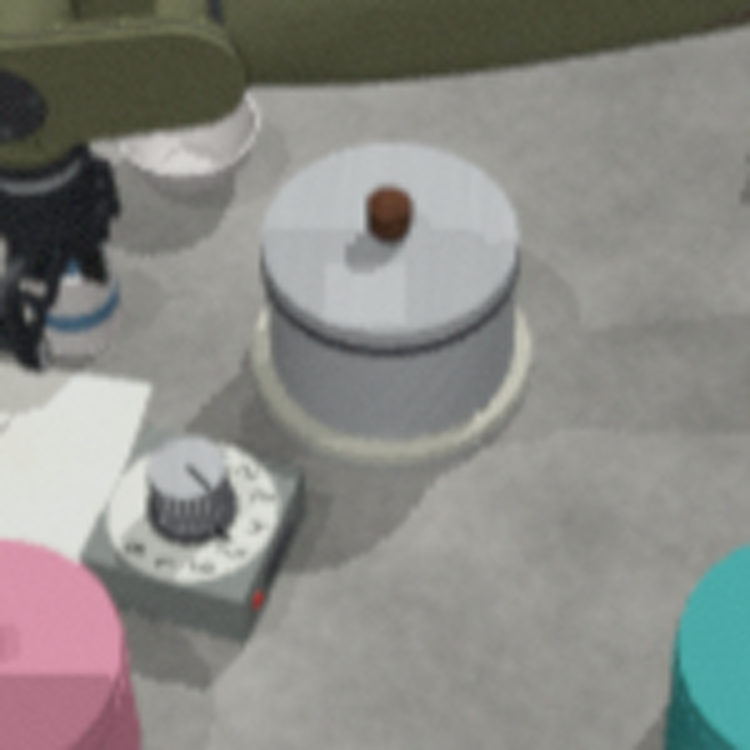

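View pics/m2.png

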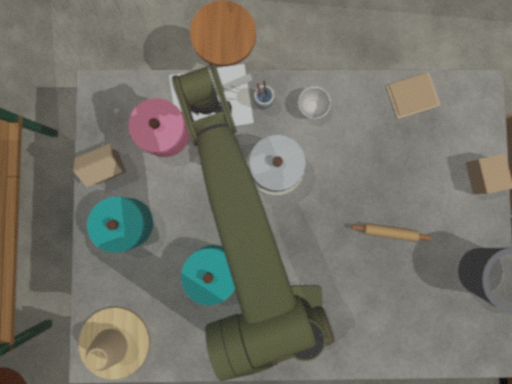

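Run:
```python
from plant import arm
print(arm.close_job())
```

```text
the job is handed in; nothing more can be done
None
```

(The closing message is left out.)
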